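# Cure the pen barrels in the UV bay

## Task

Cure the coated pen barrels: lower the amber shield of the curing bay, take every arbor from the dipping stand and press it fully home, collar flat on the rack, in a hole of its own, and close the shield upright again. Then pull the red lamp switch out until it clicks on, give the barrels about five seconds of light, and push it back in to off, leaving the shield closed and the arbors in the rack. The lamp may never be on unless the shield is closed; leave the other things on the bench where they are.

Things in the scene. Friction and masses are not known exactly. Their poses are not given: they have to be found in the camera images.
- arbor0_mid (a point): Centre of a touch-dry red-brown pen barrel on its upright arbor, 132 mm high, 90 g, z up. From the foot: flat-ended unchamfered steel pin 16 mm diameter to 32 mm; brass collar 26 mm diameter to 38; barrel 20 mm diameter to 90; honey-coloured grip cap 24 mm diameter to 126; its rim 30 mm diameter to 132; centre at 66. Starts in a well of the stand. Three to five of the five arbors are present; an absent one reads None.
- arbor1_mid (a point): Centre of a touch-dry dark brown pen barrel on its upright arbor, 132 mm high, 90 g, z up. From the foot: flat-ended unchamfered steel pin 16 mm diameter to 32 mm; brass collar 26 mm diameter to 38; barrel 20 mm diameter to 90; honey-coloured grip cap 24 mm diameter to 126; its rim 30 mm diameter to 132; centre at 66. Starts in a well of the stand. Three to five of the five arbors are present; an absent one reads None.
- arbor2_mid (a point): Centre of a touch-dry golden brown pen barrel on its upright arbor, 132 mm high, 90 g, z up. From the foot: flat-ended unchamfered steel pin 16 mm diameter to 32 mm; brass collar 26 mm diameter to 38; barrel 20 mm diameter to 90; honey-coloured grip cap 24 mm diameter to 126; its rim 30 mm diameter to 132; centre at 66. Starts in a well of the stand. Three to five of the five arbors are present; an absent one reads None.
- arbor3_mid (a point): Centre of a touch-dry purple-red pen barrel on its upright arbor, 132 mm high, 90 g, z up. From the foot: flat-ended unchamfered steel pin 16 mm diameter to 32 mm; brass collar 26 mm diameter to 38; barrel 20 mm diameter to 90; honey-coloured grip cap 24 mm diameter to 126; its rim 30 mm diameter to 132; centre at 66. Starts in a well of the stand. Three to five of the five arbors are present; an absent one reads None.
- arbor4_mid (a point): Centre of a touch-dry dark green pen barrel on its upright arbor, 132 mm high, 90 g, z up. From the foot: flat-ended unchamfered steel pin 16 mm diameter to 32 mm; brass collar 26 mm diameter to 38; barrel 20 mm diameter to 90; honey-coloured grip cap 24 mm diameter to 126; its rim 30 mm diameter to 132; centre at 66. Starts in a well of the stand. Three to five of the five arbors are present; an absent one reads None.
- stand: Loose dark wooden dipping stand, 212 x 70 x 46 mm high, 0.8 kg, left or right of the curing bay; origin under its centre, x along its length. Five square wells, 19 mm wide, 36 mm deep, in a row at x = -84, -42, 0, 42, 84 mm; an arbor hangs loosely in a well by its collar, which rests on the stand's top; its centre is 80 mm above the bench.
- hole0 (a point): Mouth centre of blind hole 0 of 5 in the bay's pale wooden rack, at y = -100 mm in the bay's frame; axes as the bay's. 17 mm diameter, 38 mm deep, sharp-edged, no chamfer; mouth 54 mm above the bench. An arbor fully home has its collar flat on the rack: its centre is then 34 mm above the mouth. Any hole suits any arbor; all are free at the start.
- hole1 (a point): Mouth centre of blind hole 1 of 5 in the bay's pale wooden rack, at y = -50 mm in the bay's frame; axes as the bay's. 17 mm diameter, 38 mm deep, sharp-edged, no chamfer; mouth 54 mm above the bench. An arbor fully home has its collar flat on the rack: its centre is then 34 mm above the mouth. Any hole suits any arbor; all are free at the start.
- hole2 (a point): Mouth centre of blind hole 2 of 5 in the bay's pale wooden rack, at y = 0 mm in the bay's frame; axes as the bay's. 17 mm diameter, 38 mm deep, sharp-edged, no chamfer; mouth 54 mm above the bench. An arbor fully home has its collar flat on the rack: its centre is then 34 mm above the mouth. Any hole suits any arbor; all are free at the start.
- hole3 (a point): Mouth centre of blind hole 3 of 5 in the bay's pale wooden rack, at y = 50 mm in the bay's frame; axes as the bay's. 17 mm diameter, 38 mm deep, sharp-edged, no chamfer; mouth 54 mm above the bench. An arbor fully home has its collar flat on the rack: its centre is then 34 mm above the mouth. Any hole suits any arbor; all are free at the start.
- hole4 (a point): Mouth centre of blind hole 4 of 5 in the bay's pale wooden rack, at y = 100 mm in the bay's frame; axes as the bay's. 17 mm diameter, 38 mm deep, sharp-edged, no chamfer; mouth 54 mm above the bench. An arbor fully home has its collar flat on the rack: its centre is then 34 mm above the mouth. Any hole suits any arbor; all are free at the start.
- bay: Dark metal UV curing bay, fixed, open at top and front. Origin at bench height under the middle of the shield's hinge line; x inward to its back, y to its left, z up. 320 mm wide, 160 deep; floor 8 thick; side walls 6 thick, 165 high, outer faces y = +-160; back wall 190 high, its violet lamps reach forward to x = 138. Rack: x 35 to 85, y +-125, holes at x = 60.
- power_unit (a point): Centre of the top plate of the grey power unit on the bay's right outer flank, 91 mm above the bench; the lamp switch stands on it. The unit spans x = 18 to 118 mm, y = -161 to -279 mm in the bay's frame.
- shield (a joint): Angle (rad) of the amber shield, 300 mm wide, 6 mm thick, hinged along its lower edge at the bay's front: 0 = upright, closed (may start a little ajar); grows as its top tips outward and down, stop at 1.35 = lowered. Stiff hinge, stays where it is left; up to about 5 N at the bar moves it. Closed, its upper edge is 166 mm above the bench.
- shield_hinge (a point): Middle of the shield's hinge line, 12 mm above the bench; the line runs along the bay's y. Its axes turn with the shield and equal the bay's axes when the shield is closed.
- shield_bar (a point): Middle of the round steel bar, 12 mm diameter, 130 mm long along the bay's y, that bridges a hand-hold notch of that width in the middle of the shield's upper edge; 32 mm of free space lies between bar and panel, nothing beyond the bar. In the shield's frame it lies at x = -3 mm, z = 148 mm from the hinge; moves with the shield.
- lamp_knob (a joint): Travel (m) of the red push-pull lamp switch: 0 = pushed in, off; 0.012 = pulled straight up and fully out, on. It clicks past the middle into either end (over-centre detent, about 4 to 7 N) and stays there. Starts pushed in.
- knob_top (a point): Centre of the flat top of the switch's red mushroom head, 40 mm diameter, 20 mm thick, on a 16 mm stem, axis vertical; moves with it. Pushed in, the top is 128 mm above the bench and the head's underside 108 mm, 17 mm above the power unit's top plate.
- pen_tray: Bystander, to be left where it is: wooden tray, 190 x 110 x 28 mm, 1.1 kg, with finished pens; origin at the centre of its underside.
- ink_bottle: Bystander, to be left where it is: small glass bottle with a black cap, 48 mm diameter, 75 mm high; origin at the centre of its underside.
- blank_stack: Bystander, to be left where it is: pale wooden block, 100 x 60 x 50 mm; origin at the centre of its underside.
- brush_cup: Bystander, to be left where it is: copper cup 72 mm diameter, 90 mm high, with brush handles standing out of it up to 150 mm above the bench; origin at the centre of its underside.
- stamp_block: Bystander, to be left where it is: wooden block 50 x 50 x 65 mm high; origin at the centre of its underside.
There are look-alikes about, which are no part of the job. What is shaped like the part that bears arbor1_mid but turquoise or white is not meant.

How it is judged (in metres and radians):
On the way, in this order (a step that is already met when the one before it is completed fails the run):
1. the shield is lowered, with the lamp off (value of joint shield above 1.1 rad and value of joint lamp_knob below 0.0025 m), for 0.2 s.
2. every arbor is fully home in a hole of the rack, the shield still lowered (x of arbor0_mid in the frame of bay between 0.056 and 0.064 m and y of arbor0_mid in the frame of bay between -0.105 and 0.105 m and z of each of arbor0_mid, arbor1_mid, arbor2_mid, arbor3_mid, arbor4_mid in the frame of bay below 0.091 m and angle between each of arbor0_mid, arbor1_mid, arbor2_mid, arbor3_mid, arbor4_mid's own z axis and vertical below 0.08 rad and x of arbor1_mid in the frame of bay between 0.056 and 0.064 m and y of arbor1_mid in the frame of bay between -0.105 and 0.105 m and x of arbor2_mid in the frame of bay between 0.056 and 0.064 m and y of arbor2_mid in the frame of bay between -0.105 and 0.105 m and x of arbor3_mid in the frame of bay between 0.056 and 0.064 m and y of arbor3_mid in the frame of bay between -0.105 and 0.105 m and x of arbor4_mid in the frame of bay between 0.056 and 0.064 m and y of arbor4_mid in the frame of bay between -0.105 and 0.105 m and value of joint shield above 0.5 rad), for 0.2 s.
3. the shield is closed again on the loaded rack (x of arbor0_mid in the frame of bay between 0.056 and 0.064 m and y of arbor0_mid in the frame of bay between -0.105 and 0.105 m and z of each of arbor0_mid, arbor1_mid, arbor2_mid, arbor3_mid, arbor4_mid in the frame of bay below 0.091 m and angle between each of arbor0_mid, arbor1_mid, arbor2_mid, arbor3_mid, arbor4_mid's own z axis and vertical below 0.08 rad and x of arbor1_mid in the frame of bay between 0.056 and 0.064 m and y of arbor1_mid in the frame of bay between -0.105 and 0.105 m and x of arbor2_mid in the frame of bay between 0.056 and 0.064 m and y of arbor2_mid in the frame of bay between -0.105 and 0.105 m and x of arbor3_mid in the frame of bay between 0.056 and 0.064 m and y of arbor3_mid in the frame of bay between -0.105 and 0.105 m and x of arbor4_mid in the frame of bay between 0.056 and 0.064 m and y of arbor4_mid in the frame of bay between -0.105 and 0.105 m and value of joint shield below 0.08 rad), for 0.2 s.
4. the lamp switch is pulled out and the lamp is on for 4 s, the shield closed (value of joint lamp_knob above 0.0095 m and value of joint shield below 0.08 rad), for 4 s.
5. the lamp switch is pushed in again (value of joint lamp_knob below 0.0025 m), for 0.2 s.
At the end, for the whole second after the job is handed in: Every arbor present stands in a hole of the rack (within 4 mm of the row of holes, collar within 3 mm of the rack's top, within 0.08 rad of upright), at rest; the shield is closed (within 0.08 rad) and the lamp switch pushed in (within 2.5 mm) (all of step 3 and linear speed of each of arbor0, arbor1, arbor2, arbor3, arbor4 below 0.02 m/s and value of joint lamp_knob below 0.0025 m); the robot touches nothing.
It fails at once if the lamp is on (switch more than 7 mm out) while the shield is not closed (more than 0.15 rad open) (value of joint lamp_knob above 0.007 m and value of joint shield above 0.15 rad).
It fails at once if one of the other things on the bench is knocked away (moved more than 3 cm) (distance of any of pen_tray, ink_bottle, blank_stack, brush_cup, stamp_block from where it was at the start of the episode above 0.03 m).
Of arbor0, arbor1, arbor2, arbor3, arbor4 only 3 to 5 are there at a start; the rules pass over those that are not, and their reading is None.
At some moment in a run one of stand may be knocked a few centimetres aside while the robot is not near it.
Once in a run the grip may slacken for a moment while it holds something.
It also fails if it takes over 210 s, if anything falls off the work surface, if the arm or the gripper's body presses on something with over 40 N, if the wrist force passes 120 N, or if a joint passes its speed limit or range.

## Robot

A 6-joint arm with a two-finger parallel gripper is mounted at the origin on the work surface. World frame = base frame: x ahead of the robot, y to its left, z up, the work surface at z = 0. Lengths are in mm, angles in rad, forces in N, time in s.
With the tool pointing down it reaches from about 275 to 1000 mm from the base axis. Payload 8.4 kg.
Tool frame: the origin (TCP) lies midway between the tips of the shut fingers; the grasp point (between the pads) lies 19 mm behind it; z points along the fingers, y is the line along which they close (so a half turn about z gives the same grasp; the last joint's range is limited). The gripper opens to 85 mm and grips with 20 to 120 N. Pads are 22 mm wide; open, the fingers measure 114 mm over their backs; the gripper's body (76 mm by 85 mm) begins 54 mm behind the grasp point. The pads swing forward as they close: fully open they stand 13 mm farther back than shut.
Start: joints at [-1.127, 0.353, 1.633, -0, 1.155, -0.002], TCP at [269.486, -563.919, 231.281] pointing down, gripper open.
Joint ranges: [-2.63, 2.63], [-0.92, 2.1], [0.06, 2.66], [-1.3, 4.44], [0, 2.69], [-3.02, 3.02]. Speed limits (rad/s): [2.22, 2.22, 2.79, 3.14, 3.14, 3.14].

## Interface

Orientations are given as a unit quaternion [w, x, y, z].
In Python, from cell import r gives the robot as it stands.
- The arm moves only by the tool jog_arm, never from a script. Its argument "rows" is a list of rows, each an object with "xyz": the shift along the tool's x, y, z in cm, a list of three; "rotation": the turn, a rotation vector about the tool's x, y, z in units of 8 degrees (1.0 is 8 degrees), a list of three. In form: [{"xyz": [x, y, z], "rotation": [wx, wy, wz]}, ...]. A call has 1 to 5 rows; each row is the pose to reach, as a shift and turn from the pose commanded when the call began, along the tool's axes at that moment; what a row does not reach only later rows make up. A row lasts 1/8 s, in which the tool goes at most 62.5 mm and 10.7 degrees, less where a joint would pass 70% of its speed; a pose out of reach is approached as far as the arm can. A call with a gripper value outside its range is refused whole. "jaw" is the opening, from 0 (shut) to 1 (fully open), set as the call begins (left out, the last holds). The fingers move at their own pace and stop on an object; the grip force is fixed at half the most. Time passes only in rows, so rows that repeat a pose let the fingers close. It gives the time, the measured TCP pose, the force, the opening and the grip force at its end, in the units of the state.
- r.observe(): the state, without advancing time (a new reading comes with each control period).
- r.read_camera(name): name is "scene" or "top" or "wrist"; returns a dict with "frame" (400x640x3 uint8, blue, green, red), "range_z" (400x640 float32, mm along the optical axis (not along the pixel's ray), 0 where there is no reading), "mtx" (3x3 intrinsics, pixels), "T" (4x4, takes a point from camera to world coordinates). Camera axes: x right, y up, looking along -z (the intrinsics and any distortion apply to the point x, -y, -z); pixel columns grow to the right and rows downward; lengths in mm; the calibration is good to about 2 mm. A picture is of the moment at which its call begins.
- r.close_job(): hands the job in; it is judged then, once.
Trained networks look in a picture, given as the dict that the camera call returned (one of the last four; its "shot" number tells which), for a name from the list of things; names that differ only in an ending like _2 or _b are one class to them, and where a whole thing is asked for, a point or a joint stands for the part that bears it (a point fixed in the world has none). Each returns a list of dicts, best first, with "confidence" (0 to 1); they miss things now and then, are a little off and sometimes report something else, mostly with a low value. They report only what shows in the picture. A call takes as long as a camera call. They do not tell look-alikes from the thing itself.
- r.boxes_of(picture, label): "rect" ([left, top, right, bottom] in pixels, round what is visible of it).
- r.outline_of(picture, label): "mask" (400x640 bool, what is visible of it) and "rect" ([left, top, right, bottom] in pixels, round what is visible of it).
- r.landmark_of(picture, label): "centre" ([column, row] in pixels: a listed point, or the origin of a listed thing).
The state is a dict: "clock": time; "q": joint angles; "joint_vel": joint speeds; "joint_torque": joint torques, N m; "ee_pos": TCP position; "eef_rot": TCP orientation; "ft_force": force on the tool from outside, world axes, zero at the start; "ft_torque": the same for the moment, N m; "opening": finger opening in mm; "finger_force": force on a finger pad.
Only numpy, scipy, OpenCV 4.12 (cv2) and the standard library are available. Lean on these libraries where they do the work, as an engineer would, in place of code of your own. Each camera call takes 0.05 s, during which the arm holds its last target. There are 200 camera calls.

## Working session

There is one attempt and no reset: what is moved stays moved. The work goes in short steps, Python scripts to look and compute and a tool call to move; the robot and the scene stay as the last step left them, time stands still between calls to the robot, and variables do not carry over. Pictures are saved under pics/ and viewed, at most 14 in all, crops included, and the job is handed in when it is done.

Besides the shell and the picture viewer there is one more tool, called after ">>>" as name(argument=value, ...), one argument or row to a line, values as JSON. jog_arm: Moves the arm, as the interface text tells. Its arguments: {"type":"object","properties":{"rows":{"type":"array","items":{"type":"object","properties":{"xyz":{"type":"array","items":{"type":"number"}},"rotation":{"type":"array","items":{"type":"number"}}}}},"jaw":{"type":"number"}},"required":["rows"]}

```bash
mkdir -p pics
cat > h.py <<'E'
import numpy as np, cv2
from cell import r
from scipy.spatial.transform import Rotation as R
def w(p,c,rw,z=None,rng=None):
    K=p["mtx"];T=p["T"];d=np.array([(c-K[0,2])/K[0,0],-(rw-K[1,2])/K[1,1],-1.0])
    if rng is not None: return (T@np.r_[d*rng,1])[:3]
    D=T[:3,:3]@d;o=T[:3,3];return o+D*(z-o[2])/D[2]
def cloud(p):
    v,u=np.mgrid[0:400,0:640];K=p["mtx"];z=p["range_z"]
    P=np.stack([(u-K[0,2])/K[0,0]*z,-(v-K[1,2])/K[1,1]*z,-z],-1)
    return P@p["T"][:3,:3].T+p["T"][:3,3]
def save(p,n): cv2.imwrite("pics/%s.png"%n,p["frame"])
def st():
    s=r.observe();q=s["eef_rot"];M=R.from_quat([q[1],q[2],q[3],q[0]]).as_matrix()
    return s,M
E
python3 - <<'E'
from h import *
s,M=st();print(s);print(M.round(3))
for n in("top","scene"):
    p=r.read_camera(n);save(p,n)
    print(n,p["T"].round(3).tolist(),p["mtx"].tolist())
    L=["arbor%d_mid"%i for i in range(5)]+["hole0","hole4","hole2","bay","shield_bar","shield_hinge","knob_top","power_unit","stand","pen_tray","ink_bottle","blank_stack","brush_cup","stamp_block"]
    if n=="scene":L=L[:5]+["shield_bar","knob_top"]
    Z=[80]*5+[54]*3+[0,160,12,128,91]+[0]*6
    for l,z in zip(L,Z):
        for d in r.landmark_of(p,l)[:3]:
            c=d["centre"];print(l,np.round(c,1),round(d["confidence"],2),w(p,*c,z=z).round(1))
E
```

```text
{'clock': 0.0, 'q': array([-1.12739094e+00,  3.53641818e-01,  1.63414755e+00, -1.85113166e-05,
        1.15515240e+00, -2.35863328e-03]), 'joint_vel': array([-0.00107245,  0.00127984,  0.00073671, -0.00023693,  0.00066351,
        0.00023735]), 'joint_torque': array([-3.38245831e-03, -6.05272794e+01, -3.42063832e+01, -3.85959056e-04,
        9.51005670e-03, -7.00952069e-05]), 'ee_pos': array([ 269.28463554, -563.4950235 ,  230.55987427]), 'eef_rot': array([-6.56370692e-04,  9.75263408e-01,  2.21044860e-01, -1.55813147e-04]), 'ft_force': array([ 0.0493175 , -0.15543467, -1.22903891]), 'ft_torque': array([ 0.01308464,  0.05489829, -0.00933223]), 'finger_force': 0.0, 'opening': 85.36993316578969}
[[ 0.902  0.431 -0.001]
 [ 0.431 -0.902  0.001]
 [-0.    -0.001 -1.   ]]
top [[-0.016, 0.991, -0.131, 333.218], [-1.0, -0.017, -0.004, -9.378], [-0.006, 0.131, 0.991, 1465.516], [0.0, 0.0, 0.0, 1.0]] [[415.3727285199161, 0.0, 307.95133251177145], [0.0, 415.3727285199161, 198.89559472805826], [0.0, 0.0, 1.0]]
arbor0_mid [216.6 241.6] 0.52 [378.6 301.9  80. ]
arbor0_mid [298.4 156.7] 0.3 [662.3  
[... 1847 characters left out ...]
]]
arbor0_mid [395.9 269.5] 0.52 [373.1 302.5  80. ]
arbor0_mid [300.6 245.3] 0.39 [607.3 115.4  80. ]
arbor0_mid [357.8 278.1] 0.18 [491.6 292.   80. ]
arbor1_mid [417.9 260. ] 0.73 [293.8 293.6  80. ]
arbor1_mid [384.7 272.4] 0.63 [409.  300.6  80. ]
arbor1_mid [414.5 301.6] 0.58 [377.6 418.9  80. ]
arbor2_mid [367.8 277.7] 0.49 [463.8 300.8  80. ]
arbor2_mid [276.  226.6] 0.38 [657.1  11.   80. ]
arbor2_mid [299.8 244.6] 0.31 [608.7 111.8  80. ]
arbor3_mid [355.7 279.2] 0.69 [498.9 293.5  80. ]
arbor4_mid [338.5 283.9] 0.47 [551.8 291.5  80. ]
shield_bar [301.4 211.5] 0.8 [548.9 -53.   54. ]
knob_top [261.5 179.7] 0.52 [ 635.7 -269.2   54. ]
knob_top [275.  225.2] 0.43 [653.3 -21.   54. ]
```

Run:
```python
import cv2,numpy as np
a=cv2.imread("pics/top.png");b=cv2.imread("pics/scene.png")
c=cv2.resize(a[130:300,140:460],(800,425),interpolation=cv2.INTER_CUBIC);cv2.imwrite("pics/topc.png",c)
c=cv2.resize(b[140:330,220:460],(758,600),interpolation=cv2.INTER_CUBIC);cv2.imwrite("pics/scenec.png",c)
```

```text
(no output)
```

View pics/topc.png

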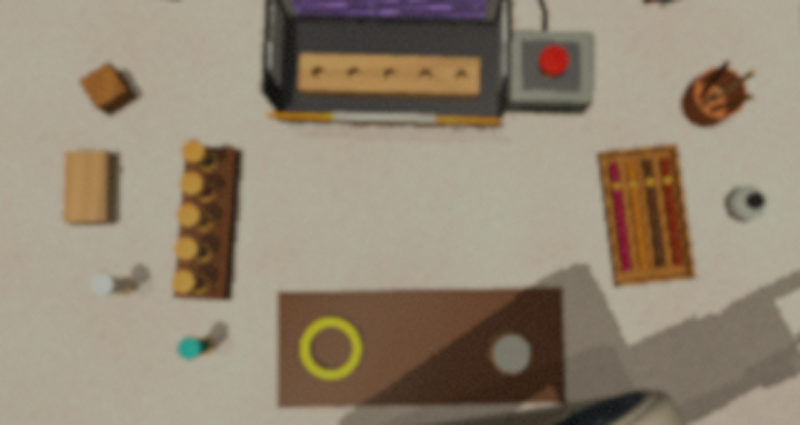

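View pics/scenec.png

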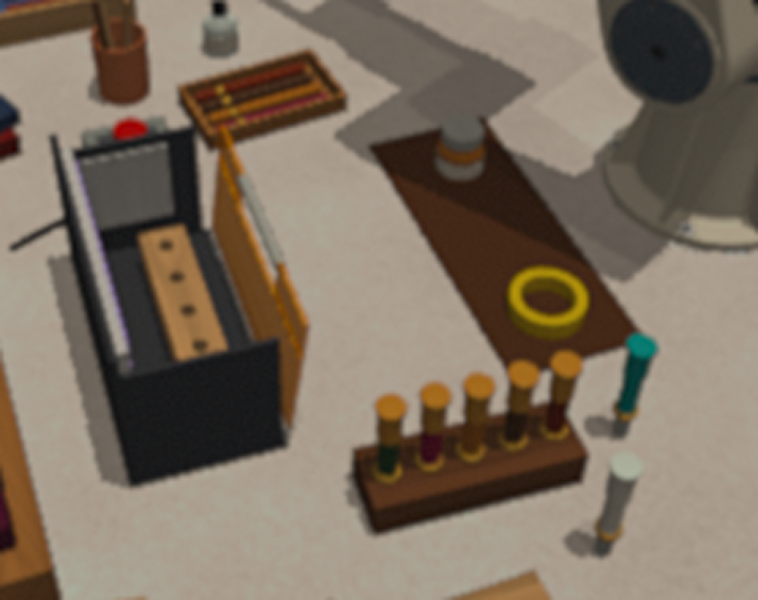

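The top crop shows the bay at the top with its shield nearly closed and the red knob at (553,60). The stand is on the left with five honey-capped arbors (crop column about 188, rows 153-282). The look-alikes, turquoise (190,348) and white (103,284), stand off the stand. The arbors in the stand (red-brown, dark brown, golden, purple-red, green) are the ones meant, and the scene crop confirms it.

```bash
cat >> h.py <<'E'
def rect(P,lo,hi,x0,x1,y0,y1,l=0):
    m=(P[...,2]>lo)&(P[...,2]<hi)&(P[...,0]>x0)&(P[...,0]<x1)&(P[...,1]>y0)&(P[...,1]<y1)
    return P[m]
E
python3 - <<'E'
from h import *
for n in("top","scene"):
    p=r.read_camera(n);P=cloud(p)
    for nm,a in dict(rack=(48,60,620,720,-100,170),stand=(40,52,330,600,240,350),caps=(138,160,330,600,240,350),knob=(120,140,600,720,-260,-130),unit=(86,98,600,760,-320,-100),back=(180,200,700,830,-150,220),wallsL=(158,172,590,740,170,230),wallsR=(158,172,590,740,-160,-90),shieldtop=(150,175,560,615,-120,210)).items():
        Q=rect(P,*a)
        if len(Q)>8:
            print(n,nm,len(Q),Q.mean(0).round(1),[np.round(t,3).tolist() for t in cv2.minAreaRect(Q[:,:2].astype(np.float32)) if True] )
        if nm=="caps":
            lab=np.unique((Q[:,0]//1).astype(int))
            from scipy.cluster.vq import kmeans2
            c,l=kmeans2(Q[:,:2],np.array([[380,297],[419,295],[460,295],[500,290],[540,288]],float),minit="matrix")
            print(c.round(1).tolist(),np.bincount(l),[Q[l==i,2].max().round(1) for i in range(5)])
E
```

```text
top rack 906 [661.4  40.9  53.4] [[661.55, 40.485], [248.009, 52.647], 87.259]
top stand 777 [456.8 286.3  45.6] [[460.264, 294.81], [70.576, 211.408], 86.458]
top caps 334 [459.  295.6 145.1] [[459.054, 295.252], [29.893, 193.329], 86.35]
[[375.5, 301.3], [418.1, 298.0], [460.8, 295.7], [501.6, 292.3], [543.2, 290.7]] [67 69 66 68 64] [np.float64(151.6), np.float64(151.1), np.float64(152.7), np.float64(152.0), np.float64(151.5)]
top knob 112 [ 659.2 -180.2  126.5] [[658.699, -179.968], [36.565, 37.7], 85.09]
top unit 757 [ 658.6 -180.4   90.7] [[678.587, -173.976], [145.385, 133.269], 4.135]
top back 437 [753.5  36.7 186.3] [[751.855, 34.907], [316.396, 22.126], 87.309]
top wallsL 77 [677.1 195.3 163.8] [[677.14, 195.286], [6.108, 124.704], 87.715]
top wallsR 96 [ 677.1 -116.   163.9] [[670.992, -117.941], [138.351, 29.53], 9.429]
top shieldtop 274 [580.5  35.2 162.5] [[592.661, 40.21], [316.289, 42.349], 89.63]
scene rack 554 [654.8  11.8  51.5] [[654.526, 9.091], [191.681, 50.635], 87.58]
scene stand 1034 [460.3 303.4  44.2] [[455.192, 295.523], [73.691, 212.654], 86.394]
scene caps 374 [457.3 296.9 143.4] [[454.606, 295.467], [30.935, 197.469], 85.858]
[[371.9, 303.0], [413.9, 300.1], [456.7, 297.1], [497.3, 293.2], [539.1, 291.6]] [72 74 73 78 77] [np.float64(147.5), np.float64(148.4), np.float64(147.9), np.float64(148.3), np.float64(148.2)]
scene knob 57 [ 654.8 -180.3  124.8] [[653.76, -180.59], [33.832, 37.319], 67.817]
scene unit 157 [ 660.6 -154.6   90.7] [[678.225, -171.316], [147.859, 132.277], 2.108]
scene back 237 [751.9  52.2 186.3] [[746.791, 37.66], [316.808, 18.838], 87.547]
scene wallsL 111 [676.6 196.1 161.6] [[674.463, 196.077], [9.299, 128.099], 88.387]
scene wallsR 79 [ 664.6 -117.   161.3] [[662.526, -117.257], [13.441, 128.841], 85.152]
scene shieldtop 273 [579.7  47.3 159.6] [[589.631, 41.866], [50.069, 319.932], 0.06]
```

>>> jog_arm(
  rows=[
    {"xyz": [4.6,-3.5,-0.5],"rotation": [0,0,0]},
    {"xyz": [9.2,-7,-1],"rotation": [0,0,0]},
    {"xyz": [13.8,-10.5,-2],"rotation": [0,0,0]},
    {"xyz": [18.4,-14,-3],"rotation": [0,0,0]},
    {"xyz": [23,-17.6,-4],"rotation": [0,0,0]},
  ],
  jaw=0.45,
)

```text
clock: 2.12
ee_pos: [401.8, -304.4, 271.8]
eef_rot: [0.0, 0.975, 0.221, 0.0]
ft_force: [1.1, -0.8, -0.2]
opening: 38.8
finger_force: 0.0
```

>>> jog_arm(
  rows=[
    {"xyz": [4.6,-3.5,0],"rotation": [0,0,-1.2]},
    {"xyz": [9.2,-7,0],"rotation": [0,0,-2.4]},
    {"xyz": [13.8,-10.5,0],"rotation": [0,0,-3.6]},
    {"xyz": [18.4,-14,0],"rotation": [0,0,-4.8]},
    {"xyz": [23,-17.6,0],"rotation": [0,0,-6]},
  ],
)

```text
clock: 2.75
ee_pos: [533.5, -46.2, 271.6]
eef_rot: [0.0, 0.799, 0.601, 0.0]
ft_force: [-0.0, -0.8, -0.5]
opening: 38.3
finger_force: 0.0
```

```bash
cat >> h.py <<'E'
def to(x,y,z,yaw,pr=True):
    """tool-frame shift (cm) and rotvec (8deg units) to a straight-down pose, tool x at world angle yaw"""
    s,M=st();a=np.radians(yaw);X=np.array([np.cos(a),np.sin(a),0]);Z=np.array([0,0,-1.]);T=np.stack([X,np.cross(Z,X),Z],1)
    d=M.T@(np.array([x,y,z])-s["ee_pos"])/10;v=np.degrees(R.from_matrix(M.T@T).as_rotvec())/8
    if pr: print("t",round(s["clock"],2),"pos",s["ee_pos"].round(1),"shift",d.round(2),"rot",v.round(2),"F",s["ft_force"].round(1),"open",round(s["opening"],1))
E
python3 - <<'E'
from h import *
to(579,44,260,87.3)
p=r.read_camera("wrist");save(p,"w1");print(p["T"].round(3).tolist());s,M=st();print((M.T@(p["T"][:3,3]-s["ee_pos"])).round(1),(M.T@p["T"][:3,:3]).round(3))
E
```

```text
t 2.75 pos [533.5 -46.2 271.6] shift [9.93 1.86 1.16] rot [ 0.01  0.   -1.68] F [-0.  -0.8 -0.5] open 38.3
[[0.961, 0.264, 0.087, 556.441], [-0.278, 0.911, 0.305, 31.502], [0.001, -0.317, 0.948, 416.108], [0.0, 0.0, 0.0, 1.0]]
[  75.6    0.4 -144.2] [[-0.01   0.947  0.321]
 [ 1.     0.009  0.003]
 [ 0.     0.321 -0.947]]
```

>>> jog_arm(
  rows=[
    {"xyz": [5,1,0.5],"rotation": [0,0,-0.9]},
    {"xyz": [9.93,1.86,1.2],"rotation": [0,0,-1.68]},
    {"xyz": [9.93,1.86,1.2],"rotation": [0,0,-1.68]},
  ],
)

```text
clock: 3.18
ee_pos: [579.5, 44.7, 258.6]
eef_rot: [-0.0, 0.724, 0.69, 0.0]
ft_force: [0.7, -1.2, -1.1]
opening: 38.5
finger_force: 0.0
```

Run:
```python
from h import *
to(579,44,260,87.3)
p=r.read_camera("wrist");save(p,"w2");P=cloud(p)
for nm,a in dict(rack=(48,60,620,720,-100,170),bar=(135,175,550,610,-20,110),sh=(135,175,550,610,-120,210)).items():
    Q=rect(P,*a)
    if len(Q)>8: print(nm,len(Q),Q.mean(0).round(1),Q[:,2].max(),cv2.minAreaRect(Q[:,:2].astype(np.float32)))
for l,z in(("hole2",54),("shield_bar",160)):
    for d in r.landmark_of(p,l): print(l,np.round(d["centre"],1),round(d["confidence"],2),w(p,*d["centre"],z=z).round(1))
```

```text
t 3.17 pos [579.5  44.7 258.6] shift [-0.07 -0.05 -0.14] rot [-0.   -0.   -0.01] F [ 0.7 -1.2 -1.1] open 38.5
rack 7181 [658.7  57.1  55.7] 58.64776340855815 ((657.7947387695312, 37.09105682373047), (248.8093719482422, 50.53104782104492), 87.52490234375)
bar 1854 [577.   50.3 165. ] 168.28795883591496 ((576.4857177734375, 45.0077018737793), (130.13677978515625, 11.518671035766602), 87.2823486328125)
sh 4185 [579.9  55.6 162.3] 168.78078458091605 ((578.2288208007812, 34.949913024902344), (42.59244918823242, 309.1977233886719), 3.946408987045288)
hole2 [386.5 176.5] 0.96 [660.   33.3  54. ]
hole2 [386.3 131.8] 0.95 [658.5  88.5  54. ]
hole2 [392.2  91.1] 0.93 [664.3 134.   54. ]
hole2 [380.  244.3] 0.83 [653.3 -61.7  54. ]
hole2 [382.5 211.2] 0.66 [655.8 -13.4  54. ]
shield_bar [319.  202.7] 0.89 [576.5  39.8 160. ]
```

View pics/w2.png

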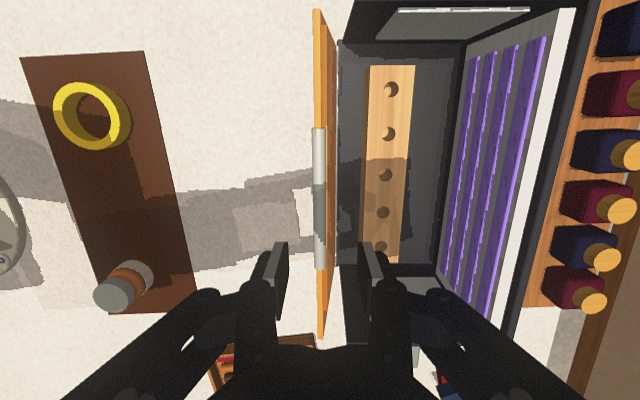

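>>> jog_arm(
  rows=[
    {"xyz": [0,-0.3,5],"rotation": [0,0,0]},
    {"xyz": [0,-0.3,8.5],"rotation": [0,0,0]},
    {"xyz": [0,-0.3,11.6],"rotation": [0,0,0]},
    {"xyz": [0,-0.3,11.6],"rotation": [0,0,0]},
  ],
)

```text
clock: 3.82
ee_pos: [573.8, 40.8, 141.7]
eef_rot: [-0.001, 0.726, 0.688, -0.002]
ft_force: [-0.5, -0.3, -1.2]
opening: 38.6
finger_force: 0.0
```

>>> jog_arm(
  rows=[
    {"xyz": [0,0,0],"rotation": [0,0,0]},
    {"xyz": [0,0,0],"rotation": [0,0,0]},
    {"xyz": [0,0,0],"rotation": [0,0,0]},
    {"xyz": [0,0,0],"rotation": [0,0,0]},
  ],
  jaw=0,
)

```text
clock: 4.32
ee_pos: [576.7, 41.8, 145.2]
eef_rot: [0.001, 0.725, 0.688, 0.001]
ft_force: [-1.1, -2.2, 6.9]
opening: 9.6
finger_force: 58.7
```

>>> jog_arm(
  rows=[
    {"xyz": [0,-1.88,0.39],"rotation": [0,0,0]},
    {"xyz": [0,-3.97,1.15],"rotation": [0,0,0]},
    {"xyz": [0,-5.92,2.2],"rotation": [0,0,0]},
    {"xyz": [0,-7.69,3.53],"rotation": [0,0,0]},
    {"xyz": [0,-7.69,3.53],"rotation": [0,0,0]},
  ],
)

```text
clock: 4.95
ee_pos: [497.8, 46.4, 108.3]
eef_rot: [-0.0, 0.725, 0.688, -0.0]
ft_force: [-5.0, 1.2, 0.3]
opening: 10.0
finger_force: 59.2
```

>>> jog_arm(
  rows=[
    {"xyz": [0,-1.56,1.59],"rotation": [0,0,0]},
    {"xyz": [0,-2.86,3.39],"rotation": [0,0,0]},
    {"xyz": [0,-3.57,4.69],"rotation": [0,0,0]},
    {"xyz": [0,-4.14,6.05],"rotation": [0,0,0]},
    {"xyz": [0,-4.58,7.46],"rotation": [0,0,0]},
  ],
)

```text
clock: 5.58
ee_pos: [454.5, 48.4, 33.2]
eef_rot: [0.001, 0.725, 0.688, 0.001]
ft_force: [1.9, -4.7, 3.4]
opening: 9.4
finger_force: 64.3
```

>>> jog_arm(
  rows=[
    {"xyz": [0,-0.1,0.4],"rotation": [0,0,0]},
    {"xyz": [0,-0.1,0.4],"rotation": [0,0,0]},
    {"xyz": [0,-0.1,0.4],"rotation": [0,0,0]},
  ],
)

```text
clock: 5.95
ee_pos: [453.5, 48.5, 29.1]
eef_rot: [0.001, 0.725, 0.688, 0.0]
ft_force: [2.0, -5.0, -3.2]
opening: 9.8
finger_force: 63.7
```

>>> jog_arm(
  rows=[
    {"xyz": [0,0,0],"rotation": [0,0,0]},
    {"xyz": [0,0,0],"rotation": [0,0,0]},
    {"xyz": [0,0,-3],"rotation": [0,0,0]},
    {"xyz": [0,0,-8],"rotation": [0,0,0]},
    {"xyz": [0,0,-14],"rotation": [0,0,0]},
  ],
  jaw=0.4,
)

```text
clock: 6.58
ee_pos: [451.3, 48.7, 170.2]
eef_rot: [-0.001, 0.725, 0.688, -0.001]
ft_force: [3.1, -0.9, 0.5]
opening: 34.0
finger_force: 0.0
```

>>> jog_arm(
  rows=[
    {"xyz": [-1,5,-5],"rotation": [0,0,0]},
    {"xyz": [-2,10,-7],"rotation": [0,0,0]},
    {"xyz": [-4,15,-8],"rotation": [0,0,0]},
    {"xyz": [-8,20,-8],"rotation": [0,0,0]},
    {"xyz": [-8,20,-8],"rotation": [0,0,0]},
  ],
  jaw=1,
)

```text
clock: 7.2
ee_pos: [650.0, -44.2, 248.6]
eef_rot: [0.0, 0.726, 0.687, -0.0]
ft_force: [-0.7, 0.5, 0.3]
opening: 85.3
finger_force: 0.0
```

Run:
```python
from h import *
to(659,-40,240,87.3)
p=r.read_camera("wrist");save(p,"w3");P=cloud(p)
Q=rect(P,48,62,610,720,-110,180)
print(len(Q),Q.mean(0).round(1),cv2.minAreaRect(Q[:,:2].astype(np.float32)))
for d in r.landmark_of(p,"hole2"): print(np.round(d["centre"],1),round(d["confidence"],2),w(p,*d["centre"],z=54).round(1))
Q=rect(P,10,80,430,520,-120,210);print("shield",Q.mean(0),Q[:,2].max() if len(Q) else 0)
```

```text
t 7.2 pos [650.  -44.2 248.6] shift [0.47 0.87 0.86] rot [ 0.    0.   -0.06] F [-0.7  0.5  0.3] open 85.3
8439 [657.8  35.6  55.8] ((657.2947998046875, 23.494705200195312), (222.9726104736328, 50.133338928222656), 87.55575561523438)
[325.5 187.2] 0.85 [653.2 -63.2  54. ]
[323.5 101.9] 0.76 [656.2  36.9  54. ]
[326.5  51.9] 0.61 [662.1  87.4  54. ]
shield [485.82198799  29.22762505  42.03851625] 55.3496000011051
```

View pics/w3.png

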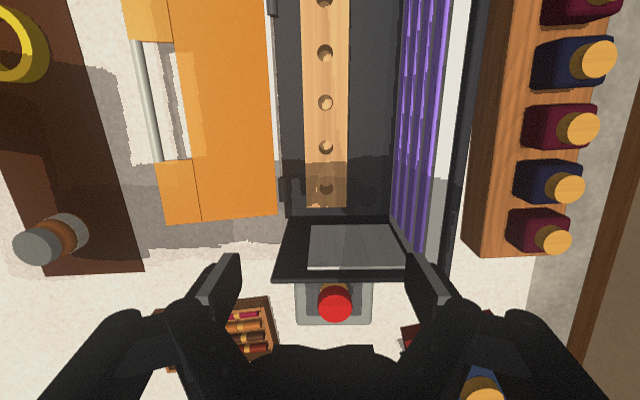

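>>> jog_arm(
  rows=[
    {"xyz": [5,-2,0],"rotation": [0,0,-1.3]},
    {"xyz": [10,-4,0],"rotation": [0,0,-2.6]},
    {"xyz": [16,-6,0],"rotation": [0,0,-3.9]},
    {"xyz": [21,-8,0],"rotation": [0,0,-5.2]},
    {"xyz": [26,-11,0],"rotation": [0,0,-6.5]},
  ],
)

```text
clock: 7.92
ee_pos: [549.5, 225.9, 249.5]
eef_rot: [-0.0, 0.347, 0.938, 0.0]
ft_force: [0.2, -0.2, -0.1]
opening: 85.2
finger_force: 0.0
```

>>> jog_arm(
  rows=[
    {"xyz": [0,0,0],"rotation": [0,0,-1.3]},
    {"xyz": [0,0,0],"rotation": [0,0,-2.6]},
    {"xyz": [0,0,0],"rotation": [0,0,-3.9]},
    {"xyz": [0,0,0],"rotation": [0,0,-4.6]},
    {"xyz": [0,0,0],"rotation": [0,0,-4.6]},
  ],
)

```text
clock: 8.55
ee_pos: [550.2, 224.1, 249.5]
eef_rot: [-0.0, 0.037, 0.999, 0.0]
ft_force: [0.5, -0.5, 0.2]
opening: 85.3
finger_force: 0.0
```

```bash
cat >> h.py <<'E'
def caps(p,box=(330,600,230,370),zr=(139,160)):
    P=cloud(p);Q=rect(P,*zr,*box)
    lab=np.zeros((400,500),np.uint8);i=(Q[:,0]-box[0]).astype(int);j=(Q[:,1]-box[2]).astype(int);lab[i,j]=255
    lab=cv2.morphologyEx(lab,cv2.MORPH_CLOSE,np.ones((4,4)))
    n,L=cv2.connectedComponents(lab)
    out=[]
    for k in range(1,n):
        q=Q[L[i,j]==k]
        if len(q)>30:
            q=q[q[:,2]>np.percentile(q[:,2],80)-4]
            (cx,cy),rad=cv2.minEnclosingCircle(q[:,:2].astype(np.float32));out.append((round(cx,1),round(cy,1),round(rad,1),np.median(q[:,2]).round(1),len(q)))
    return sorted(out)
E
python3 - <<'E'
from h import *
to(541,291,250,176.4)
p=r.read_camera("wrist");save(p,"w4");print(caps(p))
Q=rect(cloud(p),40,52,330,600,240,350);print(cv2.minAreaRect(Q[:,:2].astype(np.float32)))
for i in range(5):print([(np.round(d["centre"]),round(d["confidence"],2),w(p,*d["centre"],z=80).round(1)) for d in r.landmark_of(p,"arbor%d_mid"%i)[:1]])
E
```

```text
t 8.55 pos [550.2 224.1 249.5] shift [ 1.41  6.6  -0.05] rot [ 0.   -0.   -0.08] F [ 0.5 -0.5  0.2] open 85.3
[(414.7, 295.7, 14.8, np.float64(147.7), 1265), (457.5, 293.4, 14.6, np.float64(147.7), 1079), (497.8, 290.1, 14.7, np.float64(147.8), 901), (539.5, 288.3, 14.8, np.float64(147.8), 770)]
((467.40203857421875, 292.3341064453125), (70.42366790771484, 190.10997009277344), 86.09358978271484)
[(array([390.,  34.]), 0.52, array([411.5, 299.4,  80. ]))]
[(array([390.,  38.]), 0.59, array([414.5, 299.1,  80. ]))]
[(array([384.,  86.]), 0.79, array([458. , 293.4,  80. ]))]
[(array([383., 127.]), 0.73, array([498.5, 291.6,  80. ]))]
[(array([379., 164.]), 0.57, array([539.1, 287.4,  80. ]))]
```

View pics/w4.png

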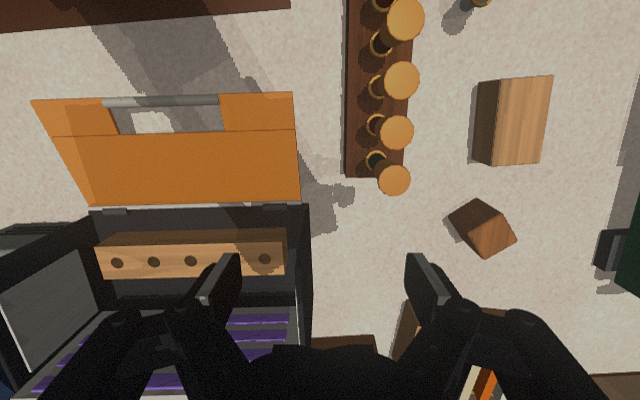

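>>> jog_arm(
  rows=[
    {"xyz": [1.54,6.32,0],"rotation": [0,0,-0.08]},
    {"xyz": [1.54,6.32,3],"rotation": [0,0,-0.08]},
    {"xyz": [1.54,6.32,8.5],"rotation": [0,0,-0.08]},
    {"xyz": [1.54,6.32,14.5],"rotation": [0,0,-0.08]},
    {"xyz": [1.54,6.32,14.5],"rotation": [0,0,-0.08]},
  ],
)

```text
clock: 9.48
ee_pos: [537.6, 286.2, 100.3]
eef_rot: [-0.004, 0.031, 0.999, -0.002]
ft_force: [0.0, -0.8, 1.3]
opening: 85.1
finger_force: 0.0
```

>>> jog_arm(
  rows=[
    {"xyz": [0,0,0],"rotation": [0,0,0]},
    {"xyz": [0,0,0],"rotation": [0,0,0]},
    {"xyz": [0,0,0],"rotation": [0,0,0]},
    {"xyz": [0,0,0],"rotation": [0,0,0]},
    {"xyz": [0,0,0],"rotation": [0,0,0]},
  ],
  jaw=0,
)

```text
clock: 10.1
ee_pos: [542.1, 288.4, 106.5]
eef_rot: [0.002, 0.031, 1.0, 0.001]
ft_force: [0.2, 0.3, 7.7]
opening: 27.1
finger_force: 58.3
```

>>> jog_arm(
  rows=[
    {"xyz": [0,0,-1],"rotation": [0,0,0]},
    {"xyz": [0,0,-4],"rotation": [0,0,0]},
    {"xyz": [0,0,-9],"rotation": [0,0,0]},
    {"xyz": [0,0,-15],"rotation": [0,0,0]},
    {"xyz": [0,0,-17],"rotation": [0,0,0]},
  ],
)

```text
clock: 10.72
ee_pos: [542.2, 288.5, 279.6]
eef_rot: [0.003, 0.031, 1.0, 0.002]
ft_force: [0.3, 0.3, -1.5]
opening: 26.8
finger_force: 58.9
```

Run:
```python
from h import *
to(652.5,-63,270,87.4)
```

```text
t 10.72 pos [542.2 288.5 279.6] shift [-13.2  -34.4    0.91] rot [5.000e-02 1.000e-02 1.113e+01] F [ 0.3  0.3 -1.5] open 26.8
```

>>> jog_arm(
  rows=[
    {"xyz": [-2,-5,0],"rotation": [0,0,1.3]},
    {"xyz": [-4,-10.5,0],"rotation": [0,0,2.6]},
    {"xyz": [-6,-16,0],"rotation": [0,0,3.9]},
    {"xyz": [-8,-21,0],"rotation": [0,0,5.2]},
    {"xyz": [-10,-26,0],"rotation": [0,0,6.5]},
  ],
)

```text
clock: 11.35
ee_pos: [624.6, 20.3, 275.3]
eef_rot: [0.0, 0.469, 0.883, 0.0]
ft_force: [0.9, 0.8, -0.7]
opening: 26.8
finger_force: 59.0
```

>>> jog_arm(
  rows=[
    {"xyz": [0,0,0],"rotation": [0,0,1.3]},
    {"xyz": [0,0,0],"rotation": [0,0,2.6]},
    {"xyz": [0,0,0],"rotation": [0,0,3.9]},
    {"xyz": [0,0,0],"rotation": [0,0,4.63]},
    {"xyz": [0,0,0],"rotation": [0,0,4.63]},
  ],
)

```text
clock: 11.98
ee_pos: [624.3, 22.1, 275.0]
eef_rot: [0.0, 0.723, 0.691, 0.0]
ft_force: [-0.3, -0.6, -0.6]
opening: 27.1
finger_force: 59.1
```

Run:
```python
from h import *
to(652.5,-63,210,87.4)
p=r.read_camera("wrist");save(p,"w5")
for d in r.landmark_of(p,"hole2"): print(np.round(d["centre"],1),round(d["confidence"],2),w(p,*d["centre"],z=54).round(1))
Q=rect(cloud(p),48,62,610,720,-110,180)
print(cv2.minAreaRect(Q[:,:2].astype(np.float32)))
```

```text
t 11.97 pos [624.3  22.1 275. ] shift [-8.37  3.2   6.5 ] rot [ 0. -0.  0.] F [-0.3 -0.6 -0.6] open 27.1
[348.1  73.4] 0.77 [660.  133.8  54. ]
[347.9 228.4] 0.73 [656.4 -66.1  54. ]
[352.2 114.3] 0.69 [664.3  87.3  54. ]
[347.  192.2] 0.63 [656.1 -12.9  54. ]
[346.4 155.5] 0.57 [656.2  36.6  54. ]
((657.9817504882812, 36.63518524169922), (250.17076110839844, 50.225399017333984), 87.4133529663086)
```

View pics/w5.png

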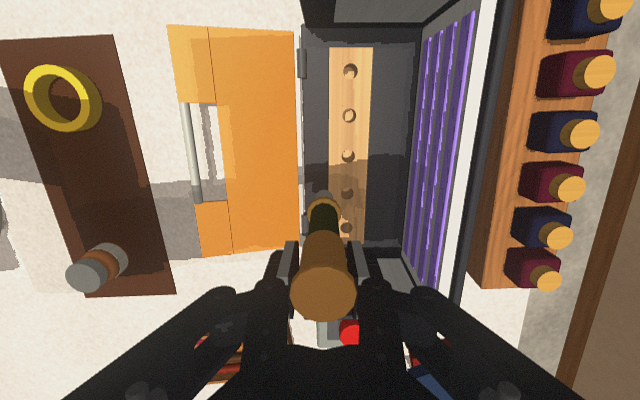

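>>> jog_arm(
  rows=[
    {"xyz": [-4,1.6,1],"rotation": [0,0,0]},
    {"xyz": [-8.43,3.31,2],"rotation": [0,0,0]},
    {"xyz": [-8.43,3.31,7],"rotation": [0,0,0]},
    {"xyz": [-8.43,3.31,11.5],"rotation": [0,0,0]},
    {"xyz": [-8.43,3.31,11.5],"rotation": [0,0,0]},
  ],
)

```text
clock: 12.7
ee_pos: [651.0, -63.5, 156.1]
eef_rot: [-0.003, 0.723, 0.691, -0.002]
ft_force: [0.2, -0.1, -0.1]
opening: 27.2
finger_force: 59.1
```

```bash
cat >> h.py <<'E'
def held(p,pos,M):
    "held arbor: slabs along tool z, points in tool frame: x-extent(max, camera side), y-mid, per height"
    P=cloud(p);Q=(P.reshape(-1,3)-pos)@M
    Q=Q[(abs(Q[:,0])<25)&(abs(Q[:,1])<25)&(Q[:,2]>-50)&(Q[:,2]<100)]
    for a in range(0,95,6):
        q=Q[(Q[:,2]>=a)&(Q[:,2]<a+6)]
        if len(q)>15: print(a,len(q),"x",np.percentile(q[:,0],[5,95]).round(1),"y",np.percentile(q[:,1],[2,98]).round(1))
E
python3 - <<'E'
from h import *
to(653.6,-63.7,160,87.4)
p=r.read_camera("wrist");save(p,"w6");s,M=st();held(p,s["ee_pos"],M)
for d in r.landmark_of(p,"hole2"): print(np.round(d["centre"],1),round(d["confidence"],2),w(p,*d["centre"],z=54).round(1))
Q=rect(cloud(p),48,62,610,720,-110,180)
print(cv2.minAreaRect(Q[:,:2].astype(np.float32)))
E
```

```text
t 12.7 pos [651.  -63.5 156.1] shift [-0.01  0.26 -0.39] rot [-0.05 -0.    0.01] F [ 0.2 -0.1 -0.1] open 27.2
0 99 x [ 6.9 14. ] y [-11.9   9.9]
6 62 x [ 8.3 11.9] y [-8.2  6.4]
12 124 x [ 6.8 11.8] y [-9.8  7.5]
18 108 x [ 6.  11.8] y [-10.1   8.2]
24 103 x [ 5.8 12. ] y [-10.3   7.8]
30 91 x [ 5.8 11.8] y [-9.5  8.2]
36 90 x [ 5.9 11.8] y [-10.2   8.2]
42 78 x [ 5.7 11.8] y [-9.8  8.5]
48 71 x [ 6.3 11.9] y [-10.    7.8]
54 290 x [-0.7 14.6] y [-13.2  11.2]
78 34 x [ 7.3 10.1] y [-7.2  5.4]
84 39 x [ 5.7 10.2] y [-8.2  6.1]
90 19 x [ 5.7 10.1] y [-8.   5.9]
[327.6   1.7] 0.91 [661.2  87.9  54. ]
[324.4 195.7] 0.62 [652.4 -63.1  54. ]
[326.4  77.3] 0.59 [658.2  36.2  54. ]
[327.1 139.7] 0.57 [656.8 -13.   54. ]
((656.2239379882812, 1.3980789184570312), (178.52630615234375, 50.276763916015625), 87.51402282714844)
```

View pics/w6.png

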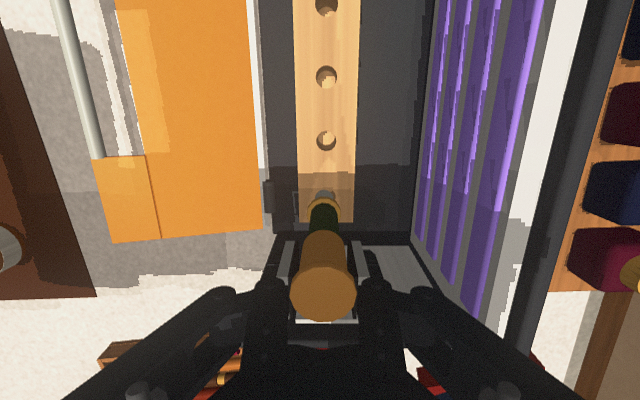

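>>> jog_arm(
  rows=[
    {"xyz": [0,0,0],"rotation": [0,0,0]},
    {"xyz": [0,0,0],"rotation": [0,0,0]},
    {"xyz": [0,0,0],"rotation": [0,0,0]},
  ],
)

```text
clock: 13.18
ee_pos: [654.1, -63.6, 160.4]
eef_rot: [0.001, 0.723, 0.691, 0.0]
ft_force: [0.3, 0.1, -1.0]
opening: 26.7
finger_force: 59.1
```

```bash
cat >> h.py <<'E'
def rackfit(p):
    "rack edges & end in this camera: centre line x at y, from depth cloud"
    Q=rect(cloud(p),48,62,610,720,-110,180)
    (c,wh,a)=cv2.minAreaRect(Q[:,:2].astype(np.float32));return np.round(c,1),np.round(wh,1),round(a,2),np.median(Q[:,2]).round(1)
def axis(p,pos,M,nb=30):
    P=cloud(p);Q=(P.reshape(-1,3)-pos)@M
    Q=Q[(abs(Q[:,0])<25)&(abs(Q[:,1])<25)&(Q[:,2]>14)&(Q[:,2]<52)]
    from scipy.optimize import least_squares
    f=lambda v:np.hypot(Q[:,0]-v[0]-v[2]*(Q[:,2]-30)/60,Q[:,1]-v[1]-v[3]*(Q[:,2]-30)/60)-10
    return least_squares(f,[0,0,0,0],loss="soft_l1",f_scale=.5).x.round(2),len(Q)
E
python3 - <<'E'
from h import *
to(653.6,-63.7,160,87.4)
p=r.read_camera("wrist");s,M=st();print(axis(p,s["ee_pos"],M),rackfit(p));held(p,s["ee_pos"],M)
E
```

```text
t 13.18 pos [654.1 -63.6 160.4] shift [-0.01 -0.05  0.04] rot [ 0.01  0.   -0.  ] F [ 0.3  0.1 -1. ] open 26.7
(array([1.8 , 1.05, 0.59, 0.75]), 619) (array([656.3,   1.5]), array([179.8,  50.3]), 87.61, np.float64(55.8))
0 35 x [ 8.6 13.5] y [-9.1 10.2]
6 111 x [ 7.1 12.1] y [-7.5  9.2]
12 113 x [ 6.3 11.9] y [-7.7 10.2]
18 110 x [ 6.1 11.9] y [-8.  10.3]
24 97 x [ 5.3 11.8] y [-7.6 10.7]
30 89 x [ 6.1 11.9] y [-7.7 10.4]
36 83 x [ 5.6 12. ] y [-8.  10.6]
42 75 x [ 6.4 12. ] y [-7.6 10.3]
48 282 x [-0.4 13.9] y [-10.9  13.2]
54 53 x [ 7.6 14.9] y [-10.2  13. ]
72 26 x [ 8.1 10.1] y [-3.9  6.4]
78 36 x [ 6.  10.2] y [-5.   8.5]
84 35 x [ 5.8 10.2] y [-5.7  8.7]
```

>>> jog_arm(
  rows=[
    {"xyz": [-0.2,-0.22,0.6],"rotation": [0,0,0]},
    {"xyz": [-0.2,-0.22,1.2],"rotation": [0,0,0]},
    {"xyz": [-0.2,-0.22,1.2],"rotation": [0,0,0]},
    {"xyz": [-0.2,-0.22,1.2],"rotation": [0,0,0]},
  ],
)

```text
clock: 13.72
ee_pos: [651.3, -65.5, 147.2]
eef_rot: [-0.0, 0.723, 0.691, -0.0]
ft_force: [0.7, 0.0, -1.6]
opening: 27.2
finger_force: 59.2
```

>>> jog_arm(
  rows=[
    {"xyz": [0,0,0.4],"rotation": [0,0,0]},
    {"xyz": [0,0,0.8],"rotation": [0,0,0]},
    {"xyz": [0,0,0.8],"rotation": [0,0,0]},
    {"xyz": [0,0,0.8],"rotation": [0,0,0]},
  ],
)

```text
clock: 14.22
ee_pos: [651.3, -65.5, 139.2]
eef_rot: [-0.0, 0.723, 0.691, -0.0]
ft_force: [0.5, -0.3, -0.4]
opening: 26.9
finger_force: 59.1
```

Run:
```python
from h import *
to(653.6,-63.7,160,87.4)
p=r.read_camera("wrist");save(p,"w7");s,M=st();print(axis(p,s["ee_pos"],M),rackfit(p));held(p,s["ee_pos"],M)
cv2.imwrite("pics/w7c.png",cv2.resize(p["frame"][150:270,250:410],(800,600),interpolation=cv2.INTER_CUBIC))
```

```text
t 14.22 pos [651.3 -65.5 139.2] shift [ 0.19  0.23 -2.08] rot [-0. -0. -0.] F [ 0.5 -0.3 -0.4] open 26.9
(array([1.89, 1.07, 0.52, 0.74]), 598) (array([656. ,  -3.2]), array([170.7,  50.3]), 87.49, np.float64(55.8))
0 30 x [ 7.7 13.6] y [-9.6 11.1]
6 109 x [ 7.6 11.9] y [-7.6  9. ]
12 118 x [ 5.9 12. ] y [-7.6 10.3]
18 111 x [ 5.3 12. ] y [-8.1 10.4]
24 100 x [ 6.5 12. ] y [-7.7 10. ]
30 90 x [ 5.5 12. ] y [-7.5 10.8]
36 84 x [ 6.5 12.2] y [-7.6 10.1]
42 77 x [ 6.  12.1] y [-7.4 10.7]
48 271 x [-0.4 14.1] y [-10.8  13.4]
54 66 x [ 5.9 15. ] y [-10.2  13.2]
72 23 x [ 8.5 10.5] y [-2.9  7. ]
78 1604 x [-18.6  23.5] y [-22.2  24.4]
84 444 x [-19.6  23.2] y [-22.3  24.1]
```

View pics/w7c.png

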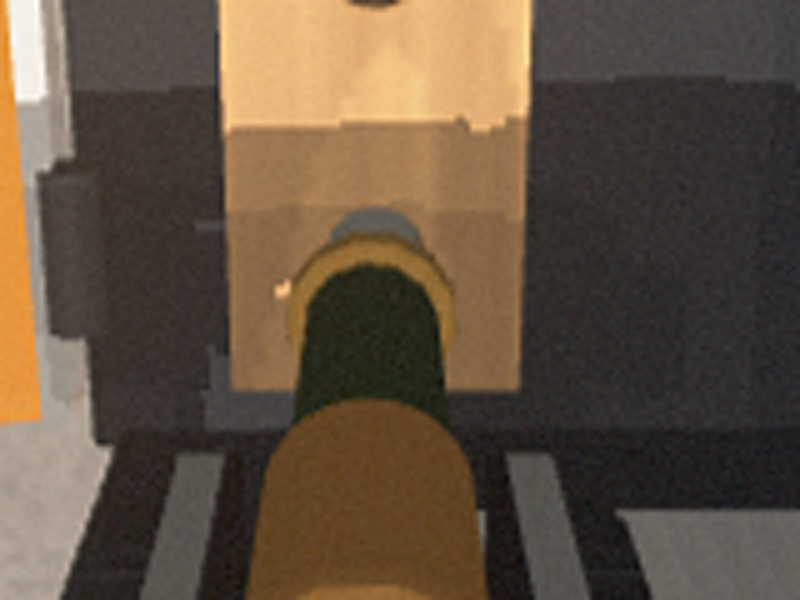

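>>> jog_arm(
  rows=[
    {"xyz": [0,0,0.3],"rotation": [0,0,0]},
    {"xyz": [0,0,0.6],"rotation": [0,0,0]},
    {"xyz": [0,0,0.6],"rotation": [0,0,0]},
  ],
)

```text
clock: 14.65
ee_pos: [651.3, -65.5, 133.1]
eef_rot: [-0.0, 0.723, 0.691, -0.0]
ft_force: [1.6, -0.3, -1.6]
opening: 26.6
finger_force: 59.2
```

>>> jog_arm(
  rows=[
    {"xyz": [0,0,0.2],"rotation": [0,0,0]},
    {"xyz": [0,0,0.4],"rotation": [0,0,0]},
    {"xyz": [0,0,0.4],"rotation": [0,0,0]},
  ],
)

```text
clock: 15.02
ee_pos: [651.3, -65.6, 129.2]
eef_rot: [-0.0, 0.723, 0.691, -0.0]
ft_force: [1.4, 0.3, -1.4]
opening: 27.0
finger_force: 59.2
```

>>> jog_arm(
  rows=[
    {"xyz": [0,0,0.3],"rotation": [0,0,0]},
    {"xyz": [0,0,0.6],"rotation": [0,0,0]},
    {"xyz": [0,0,0.9],"rotation": [0,0,0]},
    {"xyz": [0,0,1.2],"rotation": [0,0,0]},
    {"xyz": [0,0,1.2],"rotation": [0,0,0]},
  ],
)

```text
clock: 15.65
ee_pos: [651.3, -65.5, 117.1]
eef_rot: [-0.0, 0.723, 0.691, -0.0]
ft_force: [1.3, 0.2, -2.2]
opening: 26.8
finger_force: 59.2
```

>>> jog_arm(
  rows=[
    {"xyz": [0,0,0.2],"rotation": [0,0,0]},
    {"xyz": [0,0,0.4],"rotation": [0,0,0]},
    {"xyz": [0,0,0.4],"rotation": [0,0,0]},
  ],
)

```text
clock: 16.02
ee_pos: [652.2, -65.5, 114.5]
eef_rot: [0.001, 0.723, 0.691, 0.001]
ft_force: [-0.5, 0.3, 6.5]
opening: 27.0
finger_force: 58.8
```

>>> jog_arm(
  rows=[
    {"xyz": [0,0,0],"rotation": [0,0,0]},
    {"xyz": [0,0,0],"rotation": [0,0,0]},
    {"xyz": [0,0,-4],"rotation": [0,0,0]},
    {"xyz": [0,0,-9],"rotation": [0,0,0]},
    {"xyz": [0,0,-15],"rotation": [0,0,0]},
  ],
  jaw=1,
)

```text
clock: 16.65
ee_pos: [650.4, -65.5, 263.7]
eef_rot: [-0.001, 0.723, 0.691, -0.001]
ft_force: [0.9, 0.3, -0.1]
opening: 85.2
finger_force: 0.0
```

>>> jog_arm(
  rows=[
    {"xyz": [4,-3,-1],"rotation": [0,0,-1.3]},
    {"xyz": [9,-6,-1],"rotation": [0,0,-2.6]},
    {"xyz": [14,-9,-1],"rotation": [0,0,-3.9]},
    {"xyz": [19,-12,-1],"rotation": [0,0,-5.2]},
    {"xyz": [24,-15.5,-1],"rotation": [0,0,-6.5]},
  ],
)

```text
clock: 17.27
ee_pos: [506.4, 182.7, 273.3]
eef_rot: [0.0, 0.344, 0.939, 0.0]
ft_force: [1.1, -0.1, -0.3]
opening: 85.4
finger_force: 0.0
```

Run:
```python
from h import *
to(512,270,260,176.4)
p=r.read_camera("top");print(caps(p,(330,760,-110,370)))
```

```text
t 17.27 pos [506.4 182.7 273.3] shift [5.22 7.02 1.33] rot [ 0.    0.   -4.59] F [ 1.1 -0.1 -0.3] open 85.4Traceback (most recent call last):
  File "<stdin>", line 3, in <module>
  File "h.py", line 26, in caps
    lab=np.zeros((400,500),np.uint8);i=(Q[:,0]-box[0]).astype(int);j=(Q[:,1]-box[2]).astype(int);lab[i,j]=255
                                                                                                 ~~~^^^^^
IndexError: index 429 is out of bounds for axis 0 with size 400
```

>>> jog_arm(
  rows=[
    {"xyz": [1.3,1.8,0.3],"rotation": [0,0,-1.2]},
    {"xyz": [2.6,3.5,0.6],"rotation": [0,0,-2.4]},
    {"xyz": [4,5.3,0.9],"rotation": [0,0,-3.6]},
    {"xyz": [5.22,7.0,1.3],"rotation": [0,0,-4.59]},
    {"xyz": [5.22,7.0,1.3],"rotation": [0,0,-4.59]},
  ],
)

```text
clock: 17.95
ee_pos: [513.1, 269.2, 259.7]
eef_rot: [-0.0, 0.033, 0.999, -0.0]
ft_force: [-0.4, -0.2, 0.2]
opening: 85.2
finger_force: 0.0
```

>>> jog_arm(
  rows=[
    {"xyz": [0,0,0],"rotation": [0,0,0]},
    {"xyz": [0,0,0],"rotation": [0,0,0]},
  ],
)

```text
clock: 18.2
ee_pos: [513.4, 267.7, 260.5]
eef_rot: [0.0, 0.035, 0.999, -0.0]
ft_force: [-0.2, 0.1, -0.1]
opening: 85.4
finger_force: 0.0
```

```bash
sed -i 's/np.zeros((400,500)/np.zeros((600,600)/' h.py
cat >> h.py <<'E'
def pick(k):
    "k-th cap from bay side: tool shift to put it at camera offset (2.3,1.3)mm in tool frame"
    s,M=st();p=r.read_camera("wrist");C=caps(p);print(C)
    c=[x for x in C if x[2]>13][k];t=np.array([c[0],c[1],s["ee_pos"][2]])-M@np.array([2.3,1.3,0]);print("z to 105.5:",round((s["ee_pos"][2]-105.5)/10,2));to(*t,176.2)
E
python3 - <<'E'
from h import *
pick(-1)
E
```

```text
[(372.5, 299.2, 14.7, np.float64(147.7), 1165), (414.4, 296.0, 14.6, np.float64(147.8), 990), (457.2, 293.6, 14.6, np.float64(147.8), 832), (497.7, 290.3, 14.7, np.float64(147.8), 707)]
z to 105.5: 15.5
t 18.25 pos [513.5 267.7 260.6] shift [1.5  2.01 0.  ] rot [-0.    0.   -0.03] F [ 0.3 -0.7  0.8] open 85.3
```

>>> jog_arm(
  rows=[
    {"xyz": [1.5,2,0],"rotation": [0,0,0]},
    {"xyz": [1.5,2,4],"rotation": [0,0,0]},
    {"xyz": [1.5,2,10],"rotation": [0,0,0]},
    {"xyz": [1.5,2,15.5],"rotation": [0,0,0]},
    {"xyz": [1.5,2,15.5],"rotation": [0,0,0]},
  ],
)

```text
clock: 18.88
ee_pos: [497.2, 287.4, 102.1]
eef_rot: [-0.003, 0.035, 0.999, -0.002]
ft_force: [0.7, 0.3, -0.0]
opening: 85.2
finger_force: 0.0
```

>>> jog_arm(
  rows=[
    {"xyz": [0,0,0],"rotation": [0,0,0]},
    {"xyz": [0,0,0],"rotation": [0,0,0]},
    {"xyz": [0,0,0],"rotation": [0,0,0]},
    {"xyz": [0,0,0],"rotation": [0,0,0]},
    {"xyz": [0,0,0],"rotation": [0,0,0]},
  ],
  jaw=0,
)

```text
clock: 19.5
ee_pos: [501.0, 290.1, 107.3]
eef_rot: [0.001, 0.034, 0.999, 0.001]
ft_force: [0.0, 0.4, 7.3]
opening: 27.5
finger_force: 58.3
```

>>> jog_arm(
  rows=[
    {"xyz": [0,0,-1],"rotation": [0,0,0]},
    {"xyz": [0,0,-4],"rotation": [0,0,0]},
    {"xyz": [0,0,-9],"rotation": [0,0,0]},
    {"xyz": [0,0,-15],"rotation": [0,0,0]},
    {"xyz": [0,0,-17],"rotation": [0,0,0]},
  ],
)

```text
clock: 20.12
ee_pos: [501.1, 290.2, 280.4]
eef_rot: [0.003, 0.034, 0.999, 0.002]
ft_force: [1.0, -0.1, -0.7]
opening: 27.1
finger_force: 59.3
```

>>> jog_arm(
  rows=[
    {"xyz": [-3,-5,0],"rotation": [0,0,1.3]},
    {"xyz": [-6,-10.5,0],"rotation": [0,0,2.6]},
    {"xyz": [-9,-16,0],"rotation": [0,0,3.9]},
    {"xyz": [-12,-21,0],"rotation": [0,0,5.2]},
    {"xyz": [-15,-26,0],"rotation": [0,0,6.5]},
  ],
)

```text
clock: 20.75
ee_pos: [632.3, 17.9, 276.3]
eef_rot: [0.0, 0.471, 0.882, 0.0]
ft_force: [0.3, 1.3, -0.6]
opening: 27.0
finger_force: 59.4
```

>>> jog_arm(
  rows=[
    {"xyz": [0,0,0],"rotation": [0,0,1.3]},
    {"xyz": [0,0,0],"rotation": [0,0,2.6]},
    {"xyz": [0,0,0],"rotation": [0,0,3.9]},
    {"xyz": [0,0,0],"rotation": [0,0,4.6]},
    {"xyz": [0,0,0],"rotation": [0,0,4.6]},
  ],
)

```text
clock: 21.38
ee_pos: [631.6, 19.8, 275.9]
eef_rot: [0.0, 0.723, 0.691, 0.0]
ft_force: [-0.3, -0.1, -0.9]
opening: 27.4
finger_force: 59.4
```

Run:
```python
from h import *
to(653.5,-15.5,160,87.4)
```

```text
t 21.38 pos [631.6  19.8 275.9] shift [-3.42  2.35 11.59] rot [ 0.   -0.   -0.01] F [-0.3 -0.1 -0.9] open 27.4
```

>>> jog_arm(
  rows=[
    {"xyz": [-3.42,2.35,1],"rotation": [0,0,0]},
    {"xyz": [-3.42,2.35,5],"rotation": [0,0,0]},
    {"xyz": [-3.42,2.35,10],"rotation": [0,0,0]},
    {"xyz": [-3.42,2.35,12],"rotation": [0,0,0]},
    {"xyz": [-3.42,2.35,12],"rotation": [0,0,0]},
  ],
)

```text
clock: 22.0
ee_pos: [653.0, -15.4, 154.7]
eef_rot: [-0.001, 0.723, 0.691, -0.001]
ft_force: [0.2, -0.7, -0.0]
opening: 27.1
finger_force: 59.4
```

>>> jog_arm(
  rows=[
    {"xyz": [0,0,0],"rotation": [0,0,0]},
    {"xyz": [0,0,0],"rotation": [0,0,0]},
    {"xyz": [0,0,0],"rotation": [0,0,0]},
  ],
)

```text
clock: 22.38
ee_pos: [654.3, -15.5, 156.6]
eef_rot: [0.001, 0.723, 0.69, 0.001]
ft_force: [-0.7, -0.4, -0.8]
opening: 27.2
finger_force: 59.4
```

Run:
```python
from h import *
to(653.5,-15.5,150,87.4)
p=r.read_camera("wrist");s,M=st();print(axis(p,s["ee_pos"],M),rackfit(p))
```

```text
t 22.38 pos [654.3 -15.5 156.6] shift [-0.01 -0.08  0.66] rot [ 0.01 -0.   -0.01] F [-0.7 -0.4 -0.8] open 27.2
(array([2.63, 1.2 , 0.2 , 0.53]), 582) (array([657.4,  27.2]), array([223.5,  50.1]), 87.54, np.float64(55.8))
```

>>> jog_arm(
  rows=[
    {"xyz": [-0.06,-0.08,0.6],"rotation": [0,0,0]},
    {"xyz": [-0.06,-0.08,1.1],"rotation": [0,0,0]},
    {"xyz": [-0.06,-0.08,1.4],"rotation": [0,0,0]},
    {"xyz": [-0.06,-0.08,1.4],"rotation": [0,0,0]},
  ],
)

```text
clock: 22.92
ee_pos: [652.8, -16.0, 140.8]
eef_rot: [-0.0, 0.724, 0.69, -0.0]
ft_force: [1.6, -0.0, -1.4]
opening: 27.2
finger_force: 59.7
```

>>> jog_arm(
  rows=[
    {"xyz": [0,0,0.3],"rotation": [0,0,0]},
    {"xyz": [0,0,0.6],"rotation": [0,0,0]},
    {"xyz": [0,0,0.6],"rotation": [0,0,0]},
  ],
)

```text
clock: 23.3
ee_pos: [652.8, -16.0, 135.1]
eef_rot: [-0.0, 0.724, 0.69, -0.0]
ft_force: [1.8, 0.3, -1.6]
opening: 27.1
finger_force: 59.7
```

>>> jog_arm(
  rows=[
    {"xyz": [0,0,0.5],"rotation": [0,0,0]},
    {"xyz": [0,0,1],"rotation": [0,0,0]},
    {"xyz": [0,0,1.5],"rotation": [0,0,0]},
    {"xyz": [0,0,1.8],"rotation": [0,0,0]},
    {"xyz": [0,0,1.8],"rotation": [0,0,0]},
  ],
)

```text
clock: 23.92
ee_pos: [652.7, -16.0, 117.0]
eef_rot: [-0.0, 0.724, 0.69, -0.0]
ft_force: [2.0, 0.8, -3.7]
opening: 27.2
finger_force: 59.7
```

>>> jog_arm(
  rows=[
    {"xyz": [0,0,0.2],"rotation": [0,0,0]},
    {"xyz": [0,0,0.45],"rotation": [0,0,0]},
    {"xyz": [0,0,0.45],"rotation": [0,0,0]},
  ],
)

```text
clock: 24.3
ee_pos: [654.3, -16.0, 115.2]
eef_rot: [0.001, 0.724, 0.69, 0.001]
ft_force: [-0.8, 0.5, 14.7]
opening: 27.4
finger_force: 59.0
```

>>> jog_arm(
  rows=[
    {"xyz": [0,0,0],"rotation": [0,0,0]},
    {"xyz": [0,0,0],"rotation": [0,0,0]},
    {"xyz": [0,0,-4],"rotation": [0,0,0]},
    {"xyz": [0,0,-9],"rotation": [0,0,0]},
    {"xyz": [0,0,-15],"rotation": [0,0,0]},
  ],
  jaw=1,
)

```text
clock: 24.92
ee_pos: [651.7, -16.0, 262.9]
eef_rot: [-0.001, 0.724, 0.69, -0.001]
ft_force: [0.3, -0.7, 0.3]
opening: 85.3
finger_force: 0.0
```

>>> jog_arm(
  rows=[
    {"xyz": [4,-3,-1],"rotation": [0,0,-1.3]},
    {"xyz": [9,-6,-1],"rotation": [0,0,-2.6]},
    {"xyz": [14,-9.5,-1],"rotation": [0,0,-3.9]},
    {"xyz": [19,-13,-1],"rotation": [0,0,-5.2]},
    {"xyz": [24,-17,-1],"rotation": [0,0,-6.5]},
  ],
)

```text
clock: 25.55
ee_pos: [493.8, 231.8, 272.6]
eef_rot: [-0.0, 0.345, 0.939, -0.0]
ft_force: [0.4, 1.8, 1.4]
opening: 85.6
finger_force: 0.0
```

>>> jog_arm(
  rows=[
    {"xyz": [1.3,0.5,0.3],"rotation": [0,0,-1.2]},
    {"xyz": [2.6,1,0.6],"rotation": [0,0,-2.4]},
    {"xyz": [4,1.5,0.9],"rotation": [0,0,-3.6]},
    {"xyz": [4.5,1.5,1.3],"rotation": [0,0,-4.6]},
    {"xyz": [4.5,1.5,1.3],"rotation": [0,0,-4.6]},
  ],
)

```text
clock: 26.18
ee_pos: [470.2, 271.1, 259.3]
eef_rot: [-0.001, 0.034, 0.999, -0.0]
ft_force: [0.3, 0.5, -0.3]
opening: 85.3
finger_force: 0.0
```

>>> jog_arm(
  rows=[
    {"xyz": [0,0,0],"rotation": [0,0,0]},
    {"xyz": [0,0,0],"rotation": [0,0,0]},
  ],
)

```text
clock: 26.42
ee_pos: [471.1, 270.9, 260.0]
eef_rot: [0.0, 0.035, 0.999, 0.0]
ft_force: [0.3, 0.1, -0.7]
opening: 85.4
finger_force: 0.0
```

Run:
```python
from h import *
pick(-1)
p=r.read_camera("top");print(caps(p,(600,720,-110,170),(130,175)))
```

```text
[(372.4, 299.2, 14.7, np.float64(147.8), 995), (414.5, 296.1, 14.7, np.float64(147.8), 843), (456.7, 293.6, 14.6, np.float64(147.8), 714)]
z to 105.5: 15.45
t 26.48 pos [471.1 270.9 260. ] shift [1.36 2.03 0.  ] rot [ 0.    0.   -0.03] F [-0.5 -0.1  0.4] open 85.5
[(656.7, -60.2, 13.1, np.float64(155.0), 36), (659.7, -10.0, 12.1, np.float64(154.8), 32)]
```

>>> jog_arm(
  rows=[
    {"xyz": [1.36,2,0],"rotation": [0,0,0]},
    {"xyz": [1.36,2,4],"rotation": [0,0,0]},
    {"xyz": [1.36,2,10],"rotation": [0,0,0]},
    {"xyz": [1.36,2,15.4],"rotation": [0,0,0]},
    {"xyz": [1.36,2,15.4],"rotation": [0,0,0]},
  ],
)

```text
clock: 27.15
ee_pos: [456.2, 290.3, 102.7]
eef_rot: [-0.003, 0.034, 0.999, -0.002]
ft_force: [-0.7, 0.2, -0.0]
opening: 85.5
finger_force: 0.0
```

>>> jog_arm(
  rows=[
    {"xyz": [0,0,0],"rotation": [0,0,0]},
    {"xyz": [0,0,0],"rotation": [0,0,0]},
    {"xyz": [0,0,0],"rotation": [0,0,0]},
    {"xyz": [0,0,0],"rotation": [0,0,0]},
    {"xyz": [0,0,0],"rotation": [0,0,0]},
  ],
  jaw=0,
)

```text
clock: 27.78
ee_pos: [459.8, 292.8, 107.6]
eef_rot: [0.001, 0.034, 0.999, 0.001]
ft_force: [-0.2, -0.1, 8.4]
opening: 27.6
finger_force: 58.2
```

>>> jog_arm(
  rows=[
    {"xyz": [0,0,-1],"rotation": [0,0,0]},
    {"xyz": [0,0,-4],"rotation": [0,0,0]},
    {"xyz": [0,0,-9],"rotation": [0,0,0]},
    {"xyz": [0,0,-15],"rotation": [0,0,0]},
    {"xyz": [0,0,-17],"rotation": [0,0,0]},
  ],
)

```text
clock: 28.4
ee_pos: [459.9, 292.8, 280.7]
eef_rot: [0.003, 0.034, 0.999, 0.002]
ft_force: [1.3, 0.2, -1.0]
opening: 27.7
finger_force: 59.4
```

>>> jog_arm(
  rows=[
    {"xyz": [-3.5,-4.5,0],"rotation": [0,0,1.3]},
    {"xyz": [-7.5,-9,0],"rotation": [0,0,2.6]},
    {"xyz": [-11.5,-13.5,0],"rotation": [0,0,3.9]},
    {"xyz": [-15.5,-18,0],"rotation": [0,0,5.2]},
    {"xyz": [-19.5,-22.5,0],"rotation": [0,0,6.5]},
  ],
)

```text
clock: 29.02
ee_pos: [638.7, 52.6, 276.7]
eef_rot: [0.0, 0.471, 0.882, 0.0]
ft_force: [1.8, 1.3, -0.7]
opening: 27.4
finger_force: 59.4
```

>>> jog_arm(
  rows=[
    {"xyz": [-0.8,0,0],"rotation": [0,0,1.3]},
    {"xyz": [-1.6,0.1,0],"rotation": [0,0,2.6]},
    {"xyz": [-2.6,0.2,0],"rotation": [0,0,3.9]},
    {"xyz": [-2.6,0.25,0],"rotation": [0,0,4.6]},
    {"xyz": [-2.6,0.25,0],"rotation": [0,0,4.6]},
  ],
)

```text
clock: 29.65
ee_pos: [654.4, 34.1, 276.4]
eef_rot: [-0.0, 0.723, 0.69, 0.0]
ft_force: [-0.3, 0.6, -1.5]
opening: 27.4
finger_force: 59.4
```

Run:
```python
from h import *
to(655.7,34.4,157,87.4)
```

```text
t 29.65 pos [654.4  34.1 276.4] shift [ 0.04  0.13 11.94] rot [ 0.   -0.   -0.01] F [-0.3  0.6 -1.5] open 27.4
```

>>> jog_arm(
  rows=[
    {"xyz": [0.04,0.1,4],"rotation": [0,0,0]},
    {"xyz": [0.04,0.1,8],"rotation": [0,0,0]},
    {"xyz": [0.04,0.1,11.9],"rotation": [0,0,0]},
    {"xyz": [0.04,0.1,11.9],"rotation": [0,0,0]},
    {"xyz": [0.04,0.1,11.9],"rotation": [0,0,0]},
  ],
)

```text
clock: 30.28
ee_pos: [656.4, 34.7, 158.6]
eef_rot: [0.001, 0.723, 0.691, 0.001]
ft_force: [0.4, -0.4, -0.1]
opening: 27.4
finger_force: 59.4
```

>>> jog_arm(
  rows=[
    {"xyz": [0,0,0],"rotation": [0,0,0]},
    {"xyz": [0,0,0],"rotation": [0,0,0]},
    {"xyz": [0,0,0],"rotation": [0,0,0]},
  ],
)

```text
clock: 30.65
ee_pos: [655.9, 34.6, 157.7]
eef_rot: [0.0, 0.724, 0.69, 0.0]
ft_force: [0.1, 0.5, -1.2]
opening: 27.2
finger_force: 59.4
```

Run:
```python
from h import *
to(655.7,34.4,143,87.4)
p=r.read_camera("wrist");s,M=st();print(axis(p,s["ee_pos"],M),rackfit(p))
```

```text
t 30.65 pos [655.9  34.6 157.7] shift [-0.02 -0.02  1.47] rot [ 0.01 -0.   -0.01] F [ 0.1  0.5 -1.2] open 27.2
(array([2.38, 1.57, 0.05, 1.04]), 573) (array([658.9,  62.3]), array([198.9,  50.2]), 87.54, np.float64(55.9))
```

>>> jog_arm(
  rows=[
    {"xyz": [-0.03,-0.05,0.6],"rotation": [0,0,0]},
    {"xyz": [-0.03,-0.05,1.1],"rotation": [0,0,0]},
    {"xyz": [-0.03,-0.05,1.5],"rotation": [0,0,0]},
    {"xyz": [-0.03,-0.05,1.5],"rotation": [0,0,0]},
  ],
)

```text
clock: 31.2
ee_pos: [654.8, 34.3, 141.3]
eef_rot: [-0.0, 0.724, 0.69, -0.0]
ft_force: [0.7, -0.8, -0.2]
opening: 27.2
finger_force: 59.4
```

>>> jog_arm(
  rows=[
    {"xyz": [0,0,0.3],"rotation": [0,0,0]},
    {"xyz": [0,0,0.6],"rotation": [0,0,0]},
    {"xyz": [0,0,0.6],"rotation": [0,0,0]},
  ],
)

```text
clock: 31.58
ee_pos: [654.9, 34.3, 135.6]
eef_rot: [-0.0, 0.724, 0.69, -0.0]
ft_force: [-0.3, -0.5, -0.6]
opening: 26.8
finger_force: 59.4
```

In the hole again; press home, release, go for the next.

>>> jog_arm(
  rows=[
    {"xyz": [0,0,0.5],"rotation": [0,0,0]},
    {"xyz": [0,0,1],"rotation": [0,0,0]},
    {"xyz": [0,0,1.5],"rotation": [0,0,0]},
    {"xyz": [0,0,1.8],"rotation": [0,0,0]},
    {"xyz": [0,0,1.8],"rotation": [0,0,0]},
  ],
)

```text
clock: 32.2
ee_pos: [655.0, 34.3, 117.5]
eef_rot: [-0.0, 0.724, 0.69, -0.0]
ft_force: [0.2, 0.0, -0.5]
opening: 27.5
finger_force: 59.4
```

>>> jog_arm(
  rows=[
    {"xyz": [0,0,0.2],"rotation": [0,0,0]},
    {"xyz": [0,0,0.45],"rotation": [0,0,0]},
    {"xyz": [0,0,0.45],"rotation": [0,0,0]},
  ],
)

```text
clock: 32.58
ee_pos: [656.5, 34.4, 115.6]
eef_rot: [0.001, 0.724, 0.69, 0.001]
ft_force: [-1.2, -0.3, 12.3]
opening: 27.4
finger_force: 59.0
```

>>> jog_arm(
  rows=[
    {"xyz": [0,0,0],"rotation": [0,0,0]},
    {"xyz": [0,0,0],"rotation": [0,0,0]},
    {"xyz": [0,0,-4],"rotation": [0,0,0]},
    {"xyz": [0,0,-9],"rotation": [0,0,0]},
    {"xyz": [0,0,-15],"rotation": [0,0,0]},
  ],
  jaw=1,
)

```text
clock: 33.2
ee_pos: [654.3, 34.2, 263.7]
eef_rot: [-0.001, 0.724, 0.69, -0.001]
ft_force: [1.2, 0.2, -0.0]
opening: 85.4
finger_force: 0.0
```

>>> jog_arm(
  rows=[
    {"xyz": [4,-4,-1],"rotation": [0,0,-1.3]},
    {"xyz": [8,-8.2,-1],"rotation": [0,0,-2.6]},
    {"xyz": [12.2,-12.5,-1],"rotation": [0,0,-3.9]},
    {"xyz": [16.5,-17,-1],"rotation": [0,0,-5.2]},
    {"xyz": [21,-21.5,-1],"rotation": [0,0,-6.5]},
  ],
)

```text
clock: 33.83
ee_pos: [449.4, 254.4, 273.3]
eef_rot: [0.0, 0.345, 0.939, 0.0]
ft_force: [-0.2, -0.2, -0.1]
opening: 85.5
finger_force: 0.0
```

>>> jog_arm(
  rows=[
    {"xyz": [1,0,0.3],"rotation": [0,0,-1.2]},
    {"xyz": [2,0.1,0.6],"rotation": [0,0,-2.4]},
    {"xyz": [2.9,0.2,0.9],"rotation": [0,0,-3.6]},
    {"xyz": [2.9,0.2,1.3],"rotation": [0,0,-4.6]},
    {"xyz": [2.9,0.2,1.3],"rotation": [0,0,-4.6]},
  ],
)

```text
clock: 34.45
ee_pos: [429.9, 273.6, 260.0]
eef_rot: [-0.0, 0.034, 0.999, -0.0]
ft_force: [-0.0, -0.7, -0.5]
opening: 85.4
finger_force: 0.0
```

>>> jog_arm(
  rows=[
    {"xyz": [0,0,0],"rotation": [0,0,0]},
    {"xyz": [0,0,0],"rotation": [0,0,0]},
  ],
)

```text
clock: 34.7
ee_pos: [430.4, 273.7, 260.5]
eef_rot: [0.0, 0.035, 0.999, 0.0]
ft_force: [-0.3, 0.3, -1.2]
opening: 85.5
finger_force: 0.0
```

Run:
```python
from h import *
pick(-1)
p=r.read_camera("top");print(caps(p,(600,720,-110,170),(130,175)))
```

```text
[(372.4, 299.2, 14.7, np.float64(147.8), 838), (414.1, 296.1, 14.8, np.float64(147.7), 714)]
z to 105.5: 15.5
t 34.75 pos [430.4 273.7 260.5] shift [1.55 1.99 0.  ] rot [ 0.    0.   -0.02] F [-0.1 -0.2 -0.2] open 85.4
[(658.1, -59.5, 12.7, np.float64(155.0), 28), (660.7, -10.1, 12.9, np.float64(154.7), 31), (662.5, 39.0, 13.4, np.float64(153.8), 37)]
```

>>> jog_arm(
  rows=[
    {"xyz": [1.55,2,0],"rotation": [0,0,0]},
    {"xyz": [1.55,2,4],"rotation": [0,0,0]},
    {"xyz": [1.55,2,10],"rotation": [0,0,0]},
    {"xyz": [1.55,2,15.4],"rotation": [0,0,0]},
    {"xyz": [1.55,2,15.4],"rotation": [0,0,0]},
  ],
)

```text
clock: 35.42
ee_pos: [413.7, 293.0, 103.4]
eef_rot: [-0.003, 0.034, 0.999, -0.002]
ft_force: [-0.1, -0.2, 0.2]
opening: 85.1
finger_force: 0.0
```

>>> jog_arm(
  rows=[
    {"xyz": [0,0,0],"rotation": [0,0,0]},
    {"xyz": [0,0,0],"rotation": [0,0,0]},
    {"xyz": [0,0,0],"rotation": [0,0,0]},
    {"xyz": [0,0,0],"rotation": [0,0,0]},
    {"xyz": [0,0,0],"rotation": [0,0,0]},
  ],
  jaw=0,
)

```text
clock: 36.05
ee_pos: [417.3, 295.5, 108.1]
eef_rot: [0.001, 0.034, 0.999, 0.001]
ft_force: [0.3, -0.5, 7.8]
opening: 27.6
finger_force: 58.2
```

>>> jog_arm(
  rows=[
    {"xyz": [0,0,-1],"rotation": [0,0,0]},
    {"xyz": [0,0,-4],"rotation": [0,0,0]},
    {"xyz": [0,0,-9],"rotation": [0,0,0]},
    {"xyz": [0,0,-15],"rotation": [0,0,0]},
    {"xyz": [0,0,-17],"rotation": [0,0,0]},
  ],
)

```text
clock: 36.67
ee_pos: [417.3, 295.6, 281.1]
eef_rot: [0.002, 0.034, 0.999, 0.002]
ft_force: [-0.2, 0.1, -1.7]
opening: 27.3
finger_force: 59.3
```

>>> jog_arm(
  rows=[
    {"xyz": [-4.5,-3.5,0],"rotation": [0,0,1.3]},
    {"xyz": [-9,-7,0],"rotation": [0,0,2.6]},
    {"xyz": [-13.7,-10.8,0],"rotation": [0,0,3.9]},
    {"xyz": [-18.5,-14.7,0],"rotation": [0,0,5.2]},
    {"xyz": [-23.5,-18.5,0],"rotation": [0,0,6.5]},
  ],
)

```text
clock: 37.3
ee_pos: [638.9, 92.8, 277.3]
eef_rot: [0.0, 0.471, 0.882, 0.0]
ft_force: [0.5, 0.3, -0.2]
opening: 27.3
finger_force: 59.3
```

>>> jog_arm(
  rows=[
    {"xyz": [-0.6,0.3,0],"rotation": [0,0,1.3]},
    {"xyz": [-1.3,0.6,0],"rotation": [0,0,2.6]},
    {"xyz": [-1.9,0.9,0],"rotation": [0,0,3.9]},
    {"xyz": [-1.9,0.9,0],"rotation": [0,0,4.6]},
    {"xyz": [-1.9,0.9,0],"rotation": [0,0,4.6]},
  ],
)

```text
clock: 37.92
ee_pos: [655.7, 83.6, 276.9]
eef_rot: [-0.0, 0.723, 0.69, 0.0]
ft_force: [0.4, -0.9, -1.7]
opening: 27.6
finger_force: 59.3
```

Run:
```python
from h import *
to(657.5,84.3,157,87.4)
```

```text
t 37.92 pos [655.7  83.6 276.9] shift [ 0.07  0.17 11.99] rot [ 0.   -0.   -0.01] F [ 0.4 -0.9 -1.7] open 27.6
```

>>> jog_arm(
  rows=[
    {"xyz": [0.07,0.15,4],"rotation": [0,0,0]},
    {"xyz": [0.07,0.15,8],"rotation": [0,0,0]},
    {"xyz": [0.07,0.15,11.9],"rotation": [0,0,0]},
    {"xyz": [0.07,0.15,11.9],"rotation": [0,0,0]},
    {"xyz": [0.07,0.15,11.9],"rotation": [0,0,0]},
  ],
)

```text
clock: 38.55
ee_pos: [658.3, 84.5, 159.1]
eef_rot: [0.0, 0.723, 0.691, 0.001]
ft_force: [0.8, -0.6, 0.4]
opening: 27.0
finger_force: 59.3
```

>>> jog_arm(
  rows=[
    {"xyz": [0,0,0],"rotation": [0,0,0]},
    {"xyz": [0,0,0],"rotation": [0,0,0]},
    {"xyz": [0,0,0],"rotation": [0,0,0]},
  ],
)

```text
clock: 38.92
ee_pos: [657.8, 84.4, 158.2]
eef_rot: [0.0, 0.724, 0.69, 0.0]
ft_force: [-0.4, -0.0, -0.7]
opening: 27.6
finger_force: 59.3
```

Run:
```python
from h import *
to(657.5,84.3,143,87.4)
p=r.read_camera("wrist");s,M=st();print(axis(p,s["ee_pos"],M),rackfit(p))
```

```text
t 38.92 pos [657.8  84.4 158.2] shift [-0.01 -0.03  1.52] rot [ 0.01 -0.   -0.01] F [-0.4 -0.  -0.7] open 27.6
(array([2.62, 1.37, 0.14, 0.57]), 569) (array([657.8,  36.8]), array([249.9,  50.1]), 87.54, np.float64(55.9))
```

>>> jog_arm(
  rows=[
    {"xyz": [-0.05,-0.05,0.6],"rotation": [0,0,0]},
    {"xyz": [-0.05,-0.05,1.1],"rotation": [0,0,0]},
    {"xyz": [-0.05,-0.05,1.5],"rotation": [0,0,0]},
    {"xyz": [-0.05,-0.05,1.5],"rotation": [0,0,0]},
  ],
)

```text
clock: 39.48
ee_pos: [656.8, 83.8, 141.8]
eef_rot: [-0.0, 0.724, 0.69, -0.0]
ft_force: [0.3, 0.5, -1.0]
opening: 27.2
finger_force: 59.4
```

>>> jog_arm(
  rows=[
    {"xyz": [0,0,0.3],"rotation": [0,0,0]},
    {"xyz": [0,0,0.6],"rotation": [0,0,0]},
    {"xyz": [0,0,0.6],"rotation": [0,0,0]},
  ],
)

```text
clock: 39.85
ee_pos: [656.9, 83.8, 136.1]
eef_rot: [-0.0, 0.724, 0.69, -0.0]
ft_force: [1.5, 0.4, -0.3]
opening: 27.4
finger_force: 59.4
```

>>> jog_arm(
  rows=[
    {"xyz": [0,0,0.5],"rotation": [0,0,0]},
    {"xyz": [0,0,1],"rotation": [0,0,0]},
    {"xyz": [0,0,1.5],"rotation": [0,0,0]},
    {"xyz": [0,0,1.8],"rotation": [0,0,0]},
    {"xyz": [0,0,1.8],"rotation": [0,0,0]},
  ],
)

```text
clock: 40.48
ee_pos: [656.9, 83.8, 118.0]
eef_rot: [-0.0, 0.724, 0.69, -0.0]
ft_force: [1.5, -0.4, -1.9]
opening: 27.1
finger_force: 59.3
```

>>> jog_arm(
  rows=[
    {"xyz": [0,0,0.2],"rotation": [0,0,0]},
    {"xyz": [0,0,0.45],"rotation": [0,0,0]},
    {"xyz": [0,0,0.45],"rotation": [0,0,0]},
  ],
)

```text
clock: 40.85
ee_pos: [658.3, 84.1, 116.0]
eef_rot: [0.001, 0.724, 0.69, 0.001]
ft_force: [-0.1, -0.0, 12.9]
opening: 27.4
finger_force: 59.2
```

>>> jog_arm(
  rows=[
    {"xyz": [0,0,0],"rotation": [0,0,0]},
    {"xyz": [0,0,0],"rotation": [0,0,0]},
    {"xyz": [0,0,-4],"rotation": [0,0,0]},
    {"xyz": [0,0,-9],"rotation": [0,0,0]},
    {"xyz": [0,0,-15],"rotation": [0,0,0]},
  ],
  jaw=1,
)

```text
clock: 41.48
ee_pos: [655.9, 83.8, 264.0]
eef_rot: [-0.001, 0.724, 0.69, -0.001]
ft_force: [1.2, -0.5, 0.6]
opening: 85.2
finger_force: 0.0
```

>>> jog_arm(
  rows=[
    {"xyz": [3,-5,-1],"rotation": [0,0,-1.3]},
    {"xyz": [6,-10,-1],"rotation": [0,0,-2.6]},
    {"xyz": [9.5,-15,-1],"rotation": [0,0,-3.9]},
    {"xyz": [13,-20,-1],"rotation": [0,0,-5.2]},
    {"xyz": [16.5,-25,-1],"rotation": [0,0,-6.5]},
  ],
)

```text
clock: 42.1
ee_pos: [413.1, 261.1, 273.7]
eef_rot: [-0.0, 0.345, 0.939, -0.0]
ft_force: [0.4, 0.7, 0.2]
opening: 85.8
finger_force: 0.0
```

>>> jog_arm(
  rows=[
    {"xyz": [1,-0.2,0.3],"rotation": [0,0,-1.2]},
    {"xyz": [2,-0.3,0.6],"rotation": [0,0,-2.4]},
    {"xyz": [3.2,-0.5,0.9],"rotation": [0,0,-3.6]},
    {"xyz": [3.2,-0.5,1.3],"rotation": [0,0,-4.6]},
    {"xyz": [3.2,-0.5,1.3],"rotation": [0,0,-4.6]},
  ],
)

```text
clock: 42.72
ee_pos: [387.0, 277.3, 260.4]
eef_rot: [-0.0, 0.034, 0.999, -0.0]
ft_force: [0.3, -0.1, 0.4]
opening: 85.3
finger_force: 0.0
```

>>> jog_arm(
  rows=[
    {"xyz": [0,0,0],"rotation": [0,0,0]},
    {"xyz": [0,0,0],"rotation": [0,0,0]},
  ],
)

```text
clock: 42.98
ee_pos: [387.6, 277.4, 261.0]
eef_rot: [0.0, 0.035, 0.999, 0.0]
ft_force: [0.5, -0.1, -0.9]
opening: 85.6
finger_force: 0.0
```

Run:
```python
from h import *
pick(-1)
p=r.read_camera("top");print(caps(p,(600,720,-110,170),(130,175)))
```

```text
[(372.0, 299.1, 14.8, np.float64(147.8), 706)]
z to 105.5: 15.55
t 43.02 pos [387.6 277.5 261. ] shift [1.48 1.92 0.  ] rot [ 0.    0.   -0.02] F [ 0.5 -0.1 -0. ] open 85.6
[(656.9, -59.5, 12.5, np.float64(154.5), 33), (660.8, -8.9, 11.7, np.float64(154.4), 26), (661.8, 40.1, 12.1, np.float64(153.8), 30), (663.8, 90.0, 13.0, np.float64(153.4), 31)]
```

>>> jog_arm(
  rows=[
    {"xyz": [1.48,1.95,0],"rotation": [0,0,0]},
    {"xyz": [1.48,1.95,4],"rotation": [0,0,0]},
    {"xyz": [1.48,1.95,10],"rotation": [0,0,0]},
    {"xyz": [1.48,1.95,15.4],"rotation": [0,0,0]},
    {"xyz": [1.48,1.95,15.4],"rotation": [0,0,0]},
  ],
)

```text
clock: 43.7
ee_pos: [371.7, 296.1, 104.0]
eef_rot: [-0.003, 0.034, 0.999, -0.003]
ft_force: [0.4, 0.4, 0.6]
opening: 85.5
finger_force: 0.0
```

>>> jog_arm(
  rows=[
    {"xyz": [0,0,0],"rotation": [0,0,0]},
    {"xyz": [0,0,0],"rotation": [0,0,0]},
    {"xyz": [0,0,0],"rotation": [0,0,0]},
    {"xyz": [0,0,0],"rotation": [0,0,0]},
    {"xyz": [0,0,0],"rotation": [0,0,0]},
  ],
  jaw=0,
)

```text
clock: 44.32
ee_pos: [375.1, 298.8, 108.5]
eef_rot: [0.001, 0.034, 0.999, 0.001]
ft_force: [-0.5, -1.0, 9.5]
opening: 27.3
finger_force: 58.2
```

>>> jog_arm(
  rows=[
    {"xyz": [0,0,-1],"rotation": [0,0,0]},
    {"xyz": [0,0,-4],"rotation": [0,0,0]},
    {"xyz": [0,0,-9],"rotation": [0,0,0]},
    {"xyz": [0,0,-15],"rotation": [0,0,0]},
    {"xyz": [0,0,-17],"rotation": [0,0,0]},
  ],
)

```text
clock: 44.95
ee_pos: [375.1, 298.8, 281.5]
eef_rot: [0.002, 0.034, 0.999, 0.002]
ft_force: [-0.7, -0.2, -0.6]
opening: 27.6
finger_force: 59.1
```

>>> jog_arm(
  rows=[
    {"xyz": [-5,-2.5,0],"rotation": [0,0,1.3]},
    {"xyz": [-10.5,-5,0],"rotation": [0,0,2.6]},
    {"xyz": [-16,-7.8,0],"rotation": [0,0,3.9]},
    {"xyz": [-21.5,-10.5,0],"rotation": [0,0,5.2]},
    {"xyz": [-27,-13.3,0],"rotation": [0,0,6.5]},
  ],
)

```text
clock: 45.58
ee_pos: [635.7, 145.7, 277.7]
eef_rot: [0.0, 0.471, 0.882, 0.0]
ft_force: [0.1, 0.8, -1.4]
opening: 27.8
finger_force: 59.2
```

>>> jog_arm(
  rows=[
    {"xyz": [-0.8,0.4,0],"rotation": [0,0,1.3]},
    {"xyz": [-1.6,0.8,0],"rotation": [0,0,2.6]},
    {"xyz": [-2.5,1.1,0],"rotation": [0,0,3.9]},
    {"xyz": [-2.5,1.1,0],"rotation": [0,0,4.6]},
    {"xyz": [-2.5,1.1,0],"rotation": [0,0,4.6]},
  ],
)

```text
clock: 46.2
ee_pos: [657.3, 132.3, 277.4]
eef_rot: [-0.0, 0.723, 0.69, -0.0]
ft_force: [-0.6, 0.6, -1.8]
opening: 27.5
finger_force: 59.2
```

Run:
```python
from h import *
to(659.6,134.0,157,87.4)
```

```text
t 46.2 pos [657.3 132.3 277.4] shift [ 0.18  0.23 12.04] rot [-0.   -0.   -0.01] F [-0.6  0.6 -1.8] open 27.5
```

>>> jog_arm(
  rows=[
    {"xyz": [0.18,0.2,4],"rotation": [0,0,0]},
    {"xyz": [0.18,0.2,8],"rotation": [0,0,0]},
    {"xyz": [0.18,0.2,11.9],"rotation": [0,0,0]},
    {"xyz": [0.18,0.2,11.9],"rotation": [0,0,0]},
    {"xyz": [0.18,0.2,11.9],"rotation": [0,0,0]},
  ],
)

```text
clock: 46.82
ee_pos: [660.4, 134.3, 159.7]
eef_rot: [0.0, 0.723, 0.691, 0.001]
ft_force: [-0.9, -0.2, -0.8]
opening: 27.0
finger_force: 59.3
```

>>> jog_arm(
  rows=[
    {"xyz": [0,0,0],"rotation": [0,0,0]},
    {"xyz": [0,0,0],"rotation": [0,0,0]},
    {"xyz": [0,0,0],"rotation": [0,0,0]},
  ],
)

```text
clock: 47.2
ee_pos: [659.9, 134.2, 158.7]
eef_rot: [0.0, 0.724, 0.69, 0.0]
ft_force: [1.1, 0.8, -1.4]
opening: 27.4
finger_force: 59.3
```

Run:
```python
from h import *
to(659.1,133.8,143,87.4)
p=r.read_camera("wrist");s,M=st();print(axis(p,s["ee_pos"],M),rackfit(p))
```

```text
t 47.2 pos [659.9 134.2 158.7] shift [-0.04 -0.08  1.57] rot [ 0.01 -0.   -0.01] F [ 1.1  0.8 -1.4] open 27.4
(array([2.57, 1.2 , 0.16, 0.72]), 571) (array([658.7,  60.9]), array([202.4,  50.1]), 87.51, np.float64(55.9))
```

>>> jog_arm(
  rows=[
    {"xyz": [-0.04,-0.05,0.6],"rotation": [0,0,0]},
    {"xyz": [-0.04,-0.05,1.1],"rotation": [0,0,0]},
    {"xyz": [-0.04,-0.05,1.5],"rotation": [0,0,0]},
    {"xyz": [-0.04,-0.05,1.5],"rotation": [0,0,0]},
  ],
)

```text
clock: 47.75
ee_pos: [658.9, 133.6, 142.2]
eef_rot: [-0.0, 0.724, 0.69, -0.0]
ft_force: [0.9, -0.7, -1.6]
opening: 27.4
finger_force: 59.5
```

>>> jog_arm(
  rows=[
    {"xyz": [0,0,0.3],"rotation": [0,0,0]},
    {"xyz": [0,0,0.6],"rotation": [0,0,0]},
    {"xyz": [0,0,0.6],"rotation": [0,0,0]},
  ],
)

```text
clock: 48.12
ee_pos: [659.0, 133.7, 136.6]
eef_rot: [-0.0, 0.724, 0.69, -0.0]
ft_force: [1.2, -0.3, -1.2]
opening: 27.4
finger_force: 59.5
```

>>> jog_arm(
  rows=[
    {"xyz": [0,0,0.5],"rotation": [0,0,0]},
    {"xyz": [0,0,1],"rotation": [0,0,0]},
    {"xyz": [0,0,1.5],"rotation": [0,0,0]},
    {"xyz": [0,0,1.8],"rotation": [0,0,0]},
    {"xyz": [0,0,1.8],"rotation": [0,0,0]},
  ],
)

```text
clock: 48.75
ee_pos: [659.0, 133.7, 118.4]
eef_rot: [-0.0, 0.724, 0.69, -0.0]
ft_force: [1.8, 0.7, -2.4]
opening: 27.4
finger_force: 59.4
```

>>> jog_arm(
  rows=[
    {"xyz": [0,0,0.2],"rotation": [0,0,0]},
    {"xyz": [0,0,0.45],"rotation": [0,0,0]},
    {"xyz": [0,0,0.45],"rotation": [0,0,0]},
  ],
)

```text
clock: 49.12
ee_pos: [660.4, 134.0, 116.5]
eef_rot: [0.001, 0.724, 0.69, 0.001]
ft_force: [0.6, 0.4, 11.7]
opening: 27.3
finger_force: 60.2
```

>>> jog_arm(
  rows=[
    {"xyz": [0,0,0],"rotation": [0,0,0]},
    {"xyz": [0,0,0],"rotation": [0,0,0]},
    {"xyz": [0,0,-4],"rotation": [0,0,0]},
    {"xyz": [0,0,-9],"rotation": [0,0,0]},
    {"xyz": [0,0,-14.5],"rotation": [0,0,0]},
  ],
  jaw=1,
)

```text
clock: 49.75
ee_pos: [658.2, 133.6, 259.8]
eef_rot: [-0.001, 0.724, 0.69, -0.001]
ft_force: [0.6, -0.2, 0.1]
opening: 85.4
finger_force: 0.0
```

>>> jog_arm(
  rows=[
    {"xyz": [-2.4,-5,0],"rotation": [0,0,0]},
    {"xyz": [-4.8,-10,0],"rotation": [0,0,0]},
    {"xyz": [-7.2,-15,3],"rotation": [0,0,0]},
    {"xyz": [-9.5,-20.2,7],"rotation": [0,0,0]},
    {"xyz": [-9.5,-20.2,10],"rotation": [0,0,0]},
  ],
  jaw=0.4,
)

```text
clock: 50.38
ee_pos: [448.9, 47.4, 158.3]
eef_rot: [-0.001, 0.724, 0.69, -0.001]
ft_force: [0.6, -0.5, -0.3]
opening: 34.1
finger_force: 0.0
```

>>> jog_arm(
  rows=[
    {"xyz": [0,0,0],"rotation": [0,0,0]},
    {"xyz": [0,0,0],"rotation": [0,0,0]},
  ],
)

```text
clock: 50.62
ee_pos: [454.1, 48.6, 160.4]
eef_rot: [0.0, 0.724, 0.69, 0.001]
ft_force: [-0.0, -0.1, 0.1]
opening: 34.2
finger_force: 0.0
```

Run:
```python
from h import *
to(453.5,48.5,29.1,87.4)
p=r.read_camera("wrist");save(p,"w8");P=cloud(p)
Q=rect(P,20,80,425,475,-10,100);print(len(Q),Q.mean(0).round(1),cv2.minAreaRect(Q[:,:2].astype(np.float32)),np.percentile(Q[:,2],[5,50,95]))
print([(d["centre"],d["confidence"],w(p,*d["centre"],z=45).round(1)) for d in r.landmark_of(p,"shield_bar")[:2]])
print(caps(p,(600,720,-110,170),(130,175)))
p=r.read_camera("top");print(caps(p,(600,720,-110,170),(130,175)))
```

```text
t 50.62 pos [454.1  48.6 160.4] shift [-0.02 -0.08 13.13] rot [ 0.01 -0.   -0.01] F [-0.  -0.1  0.1] open 34.2
1397 [453.8  49.2  51.9] ((453.6843566894531, 45.07585525512695), (109.90644836425781, 11.9445219039917), 87.46685028076172) [48.85016205 52.20730036 53.72498902]
[([318.3, 196.6], 0.87, array([450.4,  43.9,  45. ]))]
[(649.1, 37.5, 10.7, np.float64(145.5), 426), (650.6, 85.8, 7.7, np.float64(132.3), 157), (653.1, -61.5, 15.2, np.float64(155.9), 1168), (653.5, -12.5, 14.8, np.float64(155.7), 924)]
[(658.3, -59.6, 12.3, np.float64(153.3), 35), (660.2, -9.0, 12.5, np.float64(154.3), 29), (662.1, 40.7, 12.8, np.float64(154.7), 26), (663.8, 90.4, 12.7, np.float64(155.3), 24), (664.6, 139.6, 12.2, np.float64(154.1), 29)]
```

View pics/w8.png

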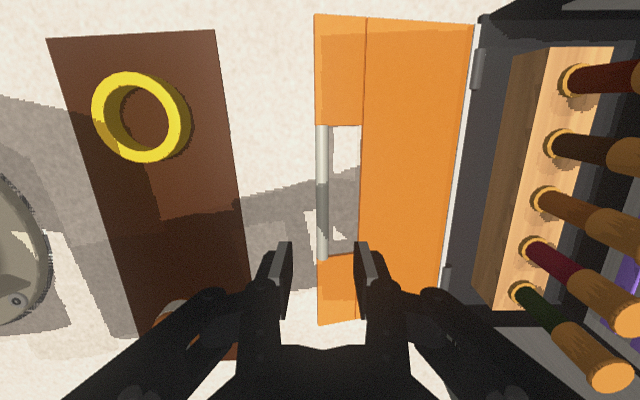

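>>> jog_arm(
  rows=[
    {"xyz": [0,-0.08,4],"rotation": [0,0,0]},
    {"xyz": [0,-0.08,8],"rotation": [0,0,0]},
    {"xyz": [0,-0.08,11],"rotation": [0,0,0]},
    {"xyz": [0,-0.08,13],"rotation": [0,0,0]},
    {"xyz": [0,-0.08,13],"rotation": [0,0,0]},
  ],
)

```text
clock: 51.4
ee_pos: [451.8, 48.5, 28.8]
eef_rot: [-0.001, 0.723, 0.69, -0.001]
ft_force: [0.2, 0.4, 0.6]
opening: 34.2
finger_force: 0.0
```

>>> jog_arm(
  rows=[
    {"xyz": [0,0,0],"rotation": [0,0,0]},
    {"xyz": [0,0,0],"rotation": [0,0,0]},
    {"xyz": [0,0,0],"rotation": [0,0,0]},
    {"xyz": [0,0,0],"rotation": [0,0,0]},
  ],
  jaw=0,
)

```text
clock: 51.9
ee_pos: [453.3, 48.5, 30.1]
eef_rot: [0.001, 0.724, 0.69, 0.001]
ft_force: [4.0, 0.4, -0.0]
opening: 9.8
finger_force: 58.6
```

>>> jog_arm(
  rows=[
    {"xyz": [0,0.54,-1.85],"rotation": [0,0,0]},
    {"xyz": [0,1.11,-3.21],"rotation": [0,0,0]},
    {"xyz": [0,1.82,-4.51],"rotation": [0,0,0]},
    {"xyz": [0,3.12,-6.31],"rotation": [0,0,0]},
    {"xyz": [0,4.68,-7.9],"rotation": [0,0,0]},
  ],
)

```text
clock: 52.52
ee_pos: [495.6, 46.6, 107.8]
eef_rot: [-0.003, 0.724, 0.69, -0.002]
ft_force: [-5.4, 5.5, -2.3]
opening: 9.5
finger_force: 58.4
```

>>> jog_arm(
  rows=[
    {"xyz": [0,1.77,-1.33],"rotation": [0,0,0]},
    {"xyz": [0,3.72,-2.38],"rotation": [0,0,0]},
    {"xyz": [0,5.81,-3.14],"rotation": [0,0,0]},
    {"xyz": [0,7.69,-3.53],"rotation": [0,0,0]},
    {"xyz": [0,8.6,-3.65],"rotation": [0,0,0]},
  ],
)

```text
clock: 53.15
ee_pos: [584.1, 42.9, 145.8]
eef_rot: [-0.001, 0.724, 0.69, -0.0]
ft_force: [-6.5, 5.5, 10.8]
opening: 9.3
finger_force: 63.6
```

>>> jog_arm(
  rows=[
    {"xyz": [0,0.5,0],"rotation": [0,0,0]},
    {"xyz": [0,1,0],"rotation": [0,0,0]},
    {"xyz": [0,1,0],"rotation": [0,0,0]},
    {"xyz": [0,1,0],"rotation": [0,0,0]},
  ],
)

```text
clock: 53.65
ee_pos: [594.4, 42.3, 145.8]
eef_rot: [-0.0, 0.724, 0.69, 0.0]
ft_force: [-1.1, 3.9, 8.8]
opening: 9.7
finger_force: 64.4
```

>>> jog_arm(
  rows=[
    {"xyz": [0,0.3,0],"rotation": [0,0,0]},
    {"xyz": [0,0.5,0],"rotation": [0,0,0]},
    {"xyz": [0,0.5,0],"rotation": [0,0,0]},
  ],
)

```text
clock: 54.02
ee_pos: [594.7, 42.2, 145.7]
eef_rot: [-0.004, 0.724, 0.69, -0.003]
ft_force: [-20.2, 4.8, 24.1]
opening: 9.3
finger_force: 66.1
```

>>> jog_arm(
  rows=[
    {"xyz": [0,-0.35,0],"rotation": [0,0,0]},
    {"xyz": [0,-0.35,0],"rotation": [0,0,0]},
  ],
)

```text
clock: 54.28
ee_pos: [594.6, 42.2, 145.8]
eef_rot: [-0.001, 0.724, 0.69, -0.001]
ft_force: [-6.5, 3.6, 13.7]
opening: 9.4
finger_force: 64.8
```

>>> jog_arm(
  rows=[
    {"xyz": [0,0,0],"rotation": [0,0,0]},
    {"xyz": [0,0,0],"rotation": [0,0,0]},
    {"xyz": [0,0,-4],"rotation": [0,0,0]},
    {"xyz": [0,0,-8],"rotation": [0,0,0]},
    {"xyz": [0,0,-12],"rotation": [0,0,0]},
  ],
  jaw=0.4,
)

```text
clock: 54.9
ee_pos: [595.8, 41.4, 265.7]
eef_rot: [-0.0, 0.724, 0.69, -0.0]
ft_force: [0.6, 0.3, 0.2]
opening: 34.1
finger_force: 0.0
```

Run:
```python
from h import *
to(655,-185,200,87.4)
p=r.read_camera("top");P=cloud(p);Q=rect(P,120,140,600,720,-260,-130);print("knob",cv2.minEnclosingCircle(Q[:,:2].astype(np.float32)),Q.mean(0).round(1))
print(caps(p,(600,720,-110,170),(130,175)))
Q=rect(P,145,175,560,620,-20,100);print("bar",Q.mean(0) if len(Q) else 0)
```

```text
t 54.9 pos [595.8  41.4 265.7] shift [-22.34   6.99   6.56] rot [-0.01  0.   -0.01] F [0.6 0.3 0.2] open 34.1
knob ((660.0661010742188, -180.2300262451172), 19.710586547851562) [ 659.4 -180.1  127.3]
[(658.0, -59.3, 12.5, np.float64(155.4), 26)]
bar [597.9778925   43.51681072 163.43177386]
```

>>> jog_arm(
  rows=[
    {"xyz": [-5.5,1.6,0],"rotation": [0,0,0]},
    {"xyz": [-11,3.2,0],"rotation": [0,0,0]},
    {"xyz": [-16.5,4.9,0],"rotation": [0,0,0]},
    {"xyz": [-22.3,6.8,1],"rotation": [0,0,0]},
    {"xyz": [-22.3,6.8,5],"rotation": [0,0,0]},
  ],
  jaw=1,
)

```text
clock: 55.58
ee_pos: [655.6, -189.3, 215.9]
eef_rot: [0.003, 0.725, 0.689, 0.001]
ft_force: [0.1, -0.1, -0.7]
opening: 85.8
finger_force: 0.0
```

>>> jog_arm(
  rows=[
    {"xyz": [0,0,0],"rotation": [0,0,0]},
    {"xyz": [0,0,0],"rotation": [0,0,0]},
    {"xyz": [0,0,0],"rotation": [0,0,0]},
  ],
)

```text
clock: 55.95
ee_pos: [654.4, -183.8, 216.7]
eef_rot: [0.001, 0.723, 0.691, 0.001]
ft_force: [-0.7, -0.5, 0.0]
opening: 85.6
finger_force: 0.0
```

Run:
```python
from h import *
p=r.read_camera("wrist");save(p,"w9");P=cloud(p);Q=rect(P,120,140,600,720,-260,-130);c,rad=cv2.minEnclosingCircle(Q[:,:2].astype(np.float32));print("knob",c,rad,np.median(Q[:,2]))
s,M=st();t=np.array([*c,0])-M@np.array([1.5,1.3,0]);to(t[0],t[1],100,87.4)
```

```text
knob (656.45166015625, -182.99545288085938) 19.933860778808594 129.64190426236638
t 56.0 pos [ 654.4 -183.8  216.6] shift [-0.05  0.05 11.66] rot [ 0.02  0.   -0.  ] F [ 0.5  0.7 -0.8] open 85.1
```

View pics/w9.png

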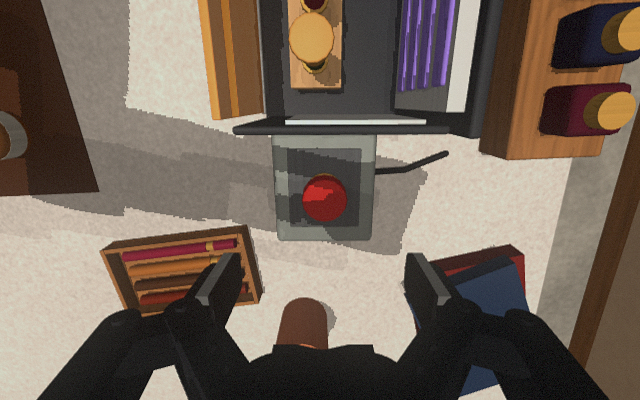

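>>> jog_arm(
  rows=[
    {"xyz": [-0.05,0.05,4],"rotation": [0,0,0]},
    {"xyz": [-0.05,0.05,8],"rotation": [0,0,0]},
    {"xyz": [-0.05,0.05,10],"rotation": [0,0,0]},
    {"xyz": [-0.05,0.05,11.4],"rotation": [0,0,0]},
    {"xyz": [-0.05,0.05,11.4],"rotation": [0,0,0]},
  ],
)

```text
clock: 56.62
ee_pos: [654.1, -184.8, 100.8]
eef_rot: [-0.0, 0.724, 0.69, -0.0]
ft_force: [-0.3, 0.2, -0.3]
opening: 85.5
finger_force: 0.0
```

>>> jog_arm(
  rows=[
    {"xyz": [0,0,0],"rotation": [0,0,0]},
    {"xyz": [0,0,0],"rotation": [0,0,0]},
    {"xyz": [0,0,0],"rotation": [0,0,0]},
    {"xyz": [0,0,0],"rotation": [0,0,0]},
  ],
  jaw=0,
)

```text
clock: 57.12
ee_pos: [655.9, -185.2, 102.5]
eef_rot: [0.002, 0.724, 0.69, 0.001]
ft_force: [3.6, 0.7, 6.7]
opening: 38.2
finger_force: 60.0
```

>>> jog_arm(
  rows=[
    {"xyz": [0,0,-0.4],"rotation": [0,0,0]},
    {"xyz": [0,0,-0.8],"rotation": [0,0,0]},
    {"xyz": [0,0,-1.2],"rotation": [0,0,0]},
    {"xyz": [0,0,-1.5],"rotation": [0,0,0]},
    {"xyz": [0,0,-1.5],"rotation": [0,0,0]},
  ],
)

```text
clock: 57.75
ee_pos: [655.7, -185.2, 114.8]
eef_rot: [0.001, 0.724, 0.69, 0.001]
ft_force: [11.6, -1.1, -14.5]
opening: 38.4
finger_force: 64.8
```

Run:
```python
from h import *
to(655,-185,115,87.4)
p=r.read_camera("top");P=cloud(p);v=p["frame"]
Q=rect(P,10,60,700,800,-60,130);print(cv2.cvtColor(v,cv2.COLOR_BGR2HSV)[125:160,250:340].reshape(-1,3).mean(0))
p=r.read_camera("scene");P=cloud(p);b=p["frame"].astype(int);m=(b[...,2]>140)&(b[...,1]<60)&(b[...,0]<60)
Q=P[m&(P[...,0]>600)&(P[...,0]<710)&(P[...,1]<-130)&(P[...,1]>-240)];print(len(Q),np.percentile(Q[:,2],[5,50,95]) if len(Q) else 0)
```

```text
t 57.75 pos [ 655.7 -185.2  114.8] shift [ 0.01 -0.07 -0.02] rot [ 0.02  0.   -0.01] F [ 11.6  -1.1 -14.5] open 38.4
[55.00984127 77.82285714 86.94190476]
0 0
```

>>> jog_arm(
  rows=[
    {"xyz": [0,0,0],"rotation": [0,0,0]},
    {"xyz": [0,0,0],"rotation": [0,0,0]},
    {"xyz": [0,0,0],"rotation": [0,0,0]},
    {"xyz": [0,0,0],"rotation": [0,0,0]},
    {"xyz": [0,0,0],"rotation": [0,0,0]},
  ],
)

```text
clock: 58.48
ee_pos: [655.8, -185.1, 114.9]
eef_rot: [0.001, 0.724, 0.69, 0.001]
ft_force: [10.9, -0.7, -14.6]
opening: 38.0
finger_force: 64.8
```

>>> jog_arm(
  rows=[
    {"xyz": [0,0,0],"rotation": [0,0,0]},
    {"xyz": [0,0,0],"rotation": [0,0,0]},
    {"xyz": [0,0,0],"rotation": [0,0,0]},
    {"xyz": [0,0,0],"rotation": [0,0,0]},
    {"xyz": [0,0,0],"rotation": [0,0,0]},
  ],
)

```text
clock: 59.1
ee_pos: [655.7, -185.1, 114.8]
eef_rot: [0.001, 0.724, 0.69, 0.001]
ft_force: [12.3, -2.2, -14.1]
opening: 38.4
finger_force: 64.8
```

>>> jog_arm(
  rows=[
    {"xyz": [0,0,0],"rotation": [0,0,0]},
    {"xyz": [0,0,0],"rotation": [0,0,0]},
    {"xyz": [0,0,0],"rotation": [0,0,0]},
    {"xyz": [0,0,0],"rotation": [0,0,0]},
    {"xyz": [0,0,0],"rotation": [0,0,0]},
  ],
)

```text
clock: 59.72
ee_pos: [655.7, -185.1, 114.8]
eef_rot: [0.001, 0.724, 0.69, 0.001]
ft_force: [11.8, -1.8, -14.2]
opening: 38.2
finger_force: 64.8
```

>>> jog_arm(
  rows=[
    {"xyz": [0,0,0],"rotation": [0,0,0]},
    {"xyz": [0,0,0],"rotation": [0,0,0]},
    {"xyz": [0,0,0],"rotation": [0,0,0]},
    {"xyz": [0,0,0],"rotation": [0,0,0]},
    {"xyz": [0,0,0],"rotation": [0,0,0]},
  ],
)

```text
clock: 60.35
ee_pos: [655.7, -185.1, 114.9]
eef_rot: [0.001, 0.724, 0.69, 0.001]
ft_force: [12.9, -1.9, -14.9]
opening: 37.8
finger_force: 64.8
```

>>> jog_arm(
  rows=[
    {"xyz": [0,0,0],"rotation": [0,0,0]},
    {"xyz": [0,0,0],"rotation": [0,0,0]},
    {"xyz": [0,0,0],"rotation": [0,0,0]},
    {"xyz": [0,0,0],"rotation": [0,0,0]},
    {"xyz": [0,0,0],"rotation": [0,0,0]},
  ],
)

```text
clock: 60.98
ee_pos: [655.8, -185.1, 114.8]
eef_rot: [0.001, 0.724, 0.69, 0.001]
ft_force: [12.3, -1.0, -14.3]
opening: 37.8
finger_force: 64.8
```

>>> jog_arm(
  rows=[
    {"xyz": [0,0,0],"rotation": [0,0,0]},
    {"xyz": [0,0,0],"rotation": [0,0,0]},
    {"xyz": [0,0,0],"rotation": [0,0,0]},
    {"xyz": [0,0,0],"rotation": [0,0,0]},
    {"xyz": [0,0,0],"rotation": [0,0,0]},
  ],
)

```text
clock: 61.6
ee_pos: [655.7, -185.1, 114.8]
eef_rot: [0.001, 0.724, 0.69, 0.001]
ft_force: [11.4, -1.9, -14.7]
opening: 37.9
finger_force: 64.8
```

>>> jog_arm(
  rows=[
    {"xyz": [0,0,0],"rotation": [0,0,0]},
    {"xyz": [0,0,0],"rotation": [0,0,0]},
    {"xyz": [0,0,0],"rotation": [0,0,0]},
    {"xyz": [0,0,0],"rotation": [0,0,0]},
    {"xyz": [0,0,0],"rotation": [0,0,0]},
  ],
)

```text
clock: 62.22
ee_pos: [655.7, -185.1, 114.8]
eef_rot: [0.001, 0.724, 0.69, 0.001]
ft_force: [11.5, -1.5, -14.3]
opening: 38.1
finger_force: 64.8
```

>>> jog_arm(
  rows=[
    {"xyz": [0,0,0],"rotation": [0,0,0]},
    {"xyz": [0,0,0],"rotation": [0,0,0]},
    {"xyz": [0,0,0],"rotation": [0,0,0]},
  ],
)

```text
clock: 62.6
ee_pos: [655.7, -185.1, 114.8]
eef_rot: [0.001, 0.724, 0.69, 0.001]
ft_force: [11.0, -1.9, -14.5]
opening: 38.0
finger_force: 64.8
```

Five seconds given; push in.

>>> jog_arm(
  rows=[
    {"xyz": [0,0,0.5],"rotation": [0,0,0]},
    {"xyz": [0,0,1],"rotation": [0,0,0]},
    {"xyz": [0,0,1.5],"rotation": [0,0,0]},
    {"xyz": [0,0,1.8],"rotation": [0,0,0]},
    {"xyz": [0,0,1.8],"rotation": [0,0,0]},
  ],
)

```text
clock: 63.22
ee_pos: [655.9, -185.2, 102.3]
eef_rot: [0.002, 0.724, 0.69, 0.001]
ft_force: [-4.0, 2.5, 29.5]
opening: 38.0
finger_force: 69.8
```

>>> jog_arm(
  rows=[
    {"xyz": [0,0,-0.3],"rotation": [0,0,0]},
    {"xyz": [0,0,-0.3],"rotation": [0,0,0]},
  ],
)

```text
clock: 63.48
ee_pos: [655.8, -185.1, 102.5]
eef_rot: [0.002, 0.724, 0.69, 0.001]
ft_force: [5.0, 0.5, 6.9]
opening: 38.2
finger_force: 67.0
```

>>> jog_arm(
  rows=[
    {"xyz": [0,0,0],"rotation": [0,0,0]},
    {"xyz": [0,0,0],"rotation": [0,0,0]},
    {"xyz": [0,0,-4],"rotation": [0,0,0]},
    {"xyz": [0,0,-8],"rotation": [0,0,0]},
    {"xyz": [0,0,-13],"rotation": [0,0,0]},
  ],
  jaw=1,
)

```text
clock: 64.1
ee_pos: [652.7, -184.7, 230.7]
eef_rot: [-0.002, 0.724, 0.69, -0.001]
ft_force: [0.3, -0.1, -0.6]
opening: 85.8
finger_force: 0.0
```

>>> jog_arm(
  rows=[
    {"xyz": [-4,-4,-4],"rotation": [0,0,0]},
    {"xyz": [-4,-9,-7],"rotation": [0,0,0]},
    {"xyz": [-4,-14,-7],"rotation": [0,0,0]},
    {"xyz": [-4,-14,-7],"rotation": [0,0,0]},
    {"xyz": [-4,-14,-7],"rotation": [0,0,0]},
  ],
)

```text
clock: 64.72
ee_pos: [512.5, -218.3, 300.9]
eef_rot: [0.0, 0.724, 0.69, 0.0]
ft_force: [1.1, 0.2, 0.4]
opening: 85.1
finger_force: 0.0
```

Run:
```python
from h import *
p=r.read_camera("top");P=cloud(p);Q=rect(P,115,150,600,720,-260,-130);print("knob",np.percentile(Q[:,2],[10,50,90]),len(Q))
print(caps(p,(600,720,-110,170),(130,175)));a=p["frame"]
Q=rect(P,145,175,560,620,-20,100);print("bar",Q.mean(0))
p=r.read_camera("scene");b=p["frame"]
cv2.imwrite("pics/end.png",np.hstack([cv2.resize(a[120:260,220:400],(400,311)),cv2.resize(b[140:310,220:400],(330,311))]))
```

```text
knob [121.89815065 126.98336497 130.3555583 ] 119
[(602.1, 134.2, 35.2, np.float64(165.4), 36), (657.0, -60.2, 12.9, np.float64(155.1), 27), (662.1, 40.2, 12.5, np.float64(154.4), 35), (663.4, 91.3, 13.0, np.float64(155.2), 25), (666.4, 139.8, 12.0, np.float64(155.8), 25)]
bar [597.76587885  38.90691218 163.68996883]
```

View pics/end.png

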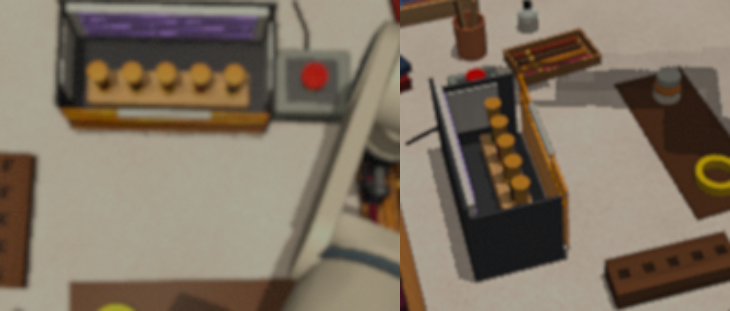

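The picture shows all five arbors in the rack, the shield upright, the knob in (top at about 127 mm) and the stand empty.

```bash
python3 -c "
from cell import r
print(r.close_job())"
```

```text
the job is handed in; nothing more can be done
None
```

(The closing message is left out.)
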